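# Draw the warming-cabinet tray with the tray hook and move the bottle to the stirrer

### The arm

A 6-joint arm with a two-finger parallel gripper is mounted at the origin on a cart in front of the work surface, level with it; the furniture and walls round the work are solid. World frame = base frame: x ahead of the robot, y to its left, z up, the work surface at z = 0. Lengths are in m, angles in rad, forces in N, time in s.
With the tool pointing down it reaches from about 0.225 to 0.875 m from the base axis. Payload 3.4 kg.
Tool frame: the origin (TCP) lies between the finger pads; the fingertips stand 19 mm ahead of it and the grasp point (between the pads) is the TCP; z points along the fingers, y is the line along which they close (so a half turn about z gives the same grasp; the last joint's range is limited). The gripper opens to 85 mm and grips with 20 to 120 N. Pads are 22 mm wide; open, the fingers measure 114 mm over their backs; the gripper's body (76 mm by 85 mm) begins 54 mm behind the grasp point. The pads swing forward as they close: fully open they stand 13 mm farther back than shut.
Start: joints at [-1.231, 0.276, 1.505, -0, 1.361, -0.121], TCP at [0.256, -0.515, 0.229] pointing down, gripper open.
Joint ranges: [-2.89, 2.89], [-0.75, 2.08], [0.22, 2.7], [-1.18, 4.32], [0.11, 2.71], [-2.7, 2.7]. Speed limits (rad/s): [2.57, 2.57, 3.14, 3.14, 3.14, 3.14].

### API

Orientations are given as a unit quaternion [w, x, y, z].
In Python, from rig import get_state, imaging, ticket gives the robot as it stands. The module is installed in compiled form; this text tells all that it offers.
- The arm moves only by the shell command python3 -m inch 'ROWS' [FORCE]. ROWS is JSON, a list of rows, each an object with "claw": the opening, from -1 (shut) to 1 (fully open); "travel": the shift along the world's x, y, z in units of 200 mm (1.0 is 200 mm), a list of three; "turn": the turn about the world's z in units of 180 degrees (1.0 is 180 degrees). A call has 1 to 5 rows; each row is the pose to reach, as a shift and turn from the pose commanded when the call began, turning the shorter way round; what a row does not reach only later rows make up. A row lasts 1/10 s, in which the tool goes at most 50 mm and 8.59 degrees, less where a joint would pass 70% of its speed; a pose out of reach is approached as far as the arm can. A call with a number of a shift or a turn outside -1 to 1 is refused whole. A call with a gripper value outside its range is refused whole. The fingers move at their own pace and stop on an object; FORCE is the grip in N (left out, the last holds). Time passes only in rows, so rows that repeat a pose let the fingers close. It gives the time, the measured TCP pose, the force, the opening and the grip force at its end, in the units of the state.
- get_state(): the state, without advancing time (a new reading comes with each control period).
- imaging.get_image(name): name is "scene" or "top" or "wrist"; returns the picture (480x640x3 uint8, red, green, blue); there is no depth.
- imaging.camera_params(name): a dict with "camera_matrix" (3x3 intrinsics, pixels), "k1" (the pictures are not rectified: a ray, as slopes to the right and down, at radius r is drawn at 1 + k1 r^2 times it, then the intrinsics apply), "cam_to_world" (4x4, takes a point from camera to world coordinates); the wrist camera has in their place "T_tool_cam" (4x4, takes a point from camera to tool coordinates, whose origin is the TCP and whose axes are the flange's). Camera axes: x right, y down, z forward; pixel columns grow to the right and rows downward; lengths in m; the calibration is good to about 2 mm. A picture is of the moment at which its call begins: read the wrist's pose just before it. camera_params takes no time and is no camera call.
- ticket.sign_off(): hands the job in; it is judged then, once.
The state is a dict: "clock": time; "qpos": joint angles; "qd": joint speeds; "effort": joint torques, N m; "position": TCP position; "ee_rot": TCP orientation; "contact_force": force on the tool from outside, world axes, zero at the start; "moment": the same for the moment, N m; "width": finger opening in m; "gripper_force": force on a finger pad.
Only numpy, scipy, OpenCV 4.12 (cv2) and the standard library are available. Lean on these libraries where they do the work, as an engineer would, in place of code of your own. Each camera call takes 0.05 s, during which the arm holds its last target. There are 200 camera calls.

### The job

The bottle in the open-fronted warming cabinet is ready for the stirrer. Take the tray hook from its stand, hook it into the finger hole of the tray in which the bottle stands, and draw that tray out to its stop; then hang the hook back in its stand. Lift the bottle out, stand it upright in the middle of the stirrer's white plate and let go, leaving that tray drawn out for the next bottle and the other tray with its flask as it is.

Things in the scene. Friction and masses are not known exactly. Their poses are not given: they have to be found in the camera images.
- cabinet: White open-fronted warming cabinet, 200 deep x 310 wide x 315 high, fixed. Origin: centre of its underside, on the bench; x points inward (away from the robot), y to its left, z up. Two trays side by side slide out along -x. Above them, from 190 up to 315, a control head overhangs the tray fronts by 40 mm, in the way of a hand that holds the hook upright; one leaning back 30 to 40 degrees has room.
- tray_left (a joint): Travel of the left (+y) tray in m: 0 pushed home, 0.15 drawn out to its stop. Friction about 2 N; it stays where it is left. Starts up to 0.008 ajar.
- tray_right (a joint): The same for the right (-y) tray.
- tray_left_hole (a point): Centre of the finger hole in the left tray's upright steel front plate, mid-thickness; moves with the tray; axes as the cabinet's (x inward). Plate 4 thick, 144 wide, 52 high; hole 40 wide, 34 high, bevelled corners; its upper edge is 17 above this point, the plate's top edge 29 above. Empty for 20 mm behind the plate. Tray floor 19 below this point.
- tray_right_hole (a point): The same for the right tray, which looks alike.
- hook_grip (a point): Centre of the grey handle of the loose tray hook (160 long, about 0.11 kg), which hangs upright at first. z runs up the handle, x to the side of the bent point. Handle 24 (x) x 18 (y), from 40 below to 34 above this point. Below it a square steel collar 26 x 26 x 4, underside 44 below this point, then a straight 6 mm round shaft down to the bend, 116 below this point.
- hook_point (a point): Middle of the hook's turned-up tip, at (0.0131, 0, -0.1148) m from hook_grip in the hook's axes, which this point shares. From the shaft's end the 6 mm bar runs 10 mm along (0.819, 0, -0.574), then 17 mm along (0.574, 0, 0.819). With the hook leaning 35 degrees, foot forward to +x, the 10 mm foot is level and the tip points straight up: top 11.5 above this point, foot's underside 11.5 below.
- hook_shaft (a point): Point on the axis of the hook's straight shaft, 18 above the bend (98 below hook_grip); axes as hook_grip.
- fork (a point): Hook's seat on its fixed stand (base 105 x 90): between the two tines of a fork, level with their top, 104 above the bench. x points to the stand's column, 50 behind and not over 10 higher. The collar rests on the tines: hook_grip 44 above this point, hook's x along this x. Fork open to -x: gap 14, mouth flared 35 from this point, 3 mm nubs on the tines. To free the hook lift it 12, then move it 70 to -x.
- bottle_mid (a point): Centre (half-way up) of the round screw-cap glass bottle to be moved, 53 diameter, 108 high, about 0.17 kg, upright in one of the two trays; its screw cap is 43 in diameter, from 32 to 54 above this point.
- bottle: The same bottle; origin at the centre of its underside, z up.
- flask_mid (a point): Centre (half-way up) of the conical glass flask in the other tray, 63 diameter at the foot, 90 high; stays there.
- plate (a point): Centre of the top face, 81 above the bench, of the white square plate (138 x 138) of the magnetic stirrer, a fixed grey box 190 x 150 with two knobs on its front. z up, x to its rear.
Not all that is in view belongs to the job. Of the things that look like the part that bears hook_grip, the larger one is meant.

How it is judged:
On the way, in this order (a step that is already met when the one before it is completed fails the run):
1. the hook, its point behind the plate and its shaft in front of it, draws the bottle's tray out (((contact force between hook and tray_left above 0.3 N and value of joint tray_left above 0.03 m and horizontal distance between bottle_mid and tray_left_hole below 0.09 m and x of hook_point in the frame of tray_left_hole above 0.001 m and z of hook_point in the frame of tray_left_hole below 0.024 m and x of hook_shaft in the frame of tray_left_hole below 0 m) or (contact force between hook and tray_right above 0.3 N and value of joint tray_right above 0.03 m and horizontal distance between bottle_mid and tray_right_hole below 0.09 m and x of hook_point in the frame of tray_right_hole above 0.001 m and z of hook_point in the frame of tray_right_hole below 0.024 m and x of hook_shaft in the frame of tray_right_hole below 0 m))), for 0.1 s.
2. that tray is drawn out to its stop with the bottle upright in it (((value of joint tray_left above 0.14 m and horizontal distance between bottle_mid and tray_left_hole below 0.09 m) or (value of joint tray_right above 0.14 m and horizontal distance between bottle_mid and tray_right_hole below 0.09 m)) and angle between bottle_mid's own z axis and vertical below 0.1 rad), for 0.2 s.
3. the hook hangs in its stand again, let go (horizontal distance between hook_grip and fork below 0.012 m and z of hook_grip in the frame of fork between 0.04 and 0.048 m and angle between hook_grip's own z axis and vertical below 0.15 rad and contact force between the fingers and hook below 0.1 N), for 0.2 s.
At the end, for the whole second after the job is handed in: The bottle stands upright and at rest on the stirrer's plate, within 30 mm of its centre; the hook hangs upright in its fork, within 12 mm of the seat; the bottle's tray is still drawn out by more than 120 mm (of 150) and the other tray by less than 30 mm, its flask where it was (horizontal distance between bottle_mid and plate below 0.03 m and angle between bottle_mid's own z axis and vertical below 0.1 rad and z of bottle_mid in the frame of plate between 0.05 and 0.058 m and linear speed of bottle below 0.02 m/s and horizontal distance between hook_grip and fork below 0.012 m and z of hook_grip in the frame of fork between 0.04 and 0.048 m and angle between hook_grip's own z axis and vertical below 0.15 rad and ((value of joint tray_left above 0.12 m and value of joint tray_right below 0.03 m) or (value of joint tray_right above 0.12 m and value of joint tray_left below 0.03 m))); the robot touches nothing.
It fails at once if the flask or its tray is disturbed: the flask moves more than 30 mm (distance of flask_mid from where it was at the start of the episode above 0.03 m).
It fails at once if the bottle is tipped by more than 40 degrees (angle between bottle_mid's own z axis and vertical above 0.7 rad).
It also fails if it takes over 69 s, if anything falls off the work surface, if the arm or the gripper's body presses on something with over 40 N, if the wrist force passes 120 N, or if a joint passes its speed limit or range.

## Working session

There is one attempt and no reset: what is moved stays moved. The work goes in short steps, Python scripts to look and compute and a shell command to move; the robot and the scene stay as the last step left them, time stands still between calls to the robot, and variables do not carry over. Pictures are saved under pics/ and viewed, at most 10 in all, crops included, and the job is handed in when it is done.

```bash
mkdir -p pics
cat > h.py <<'E'
import numpy as np, cv2
from rig import get_state, imaging
from scipy.spatial.transform import Rotation as R
def grab(n,name):
    s=get_state(); im=imaging.get_image(n); cv2.imwrite(f'pics/{name}.png',im[:,:,::-1]); 
    p=imaging.camera_params(n)
    K=np.array(p['camera_matrix'])
    if n=='wrist':
        T=np.eye(4); q=s['ee_rot']; T[:3,:3]=R.from_quat([q[1],q[2],q[3],q[0]]).as_matrix(); T[:3,3]=s['position']
        T=T@np.array(p['T_tool_cam'])
    else: T=np.array(p['cam_to_world'])
    np.savez(f'pics/{name}.npz',K=K,k1=p['k1'],T=T); return im
class Cam:
    def __init__(s,name):
        d=np.load(f'pics/{name}.npz'); s.K,s.k1,s.T=d['K'],float(d['k1']),d['T']; s.im=cv2.imread(f'pics/{name}.png')
        s.D=np.array([s.k1,0,0,0,0.])
    def ray(s,u,v):
        x=cv2.undistortPoints(np.array([[[u,v]]],float),s.K,s.D)[0,0]
        d=s.T[:3,:3]@np.array([x[0],x[1],1]); return s.T[:3,3],d/np.linalg.norm(d)
    def onz(s,u,v,z):
        o,d=s.ray(u,v); return o+d*(z-o[2])/d[2]
    def px(s,P):
        M=np.linalg.inv(s.T); return cv2.projectPoints(np.atleast_2d(P).astype(float),cv2.Rodrigues(M[:3,:3])[0],M[:3,3],s.K,s.D)[0][:,0]
def tri(a,b):
    (o1,d1),(o2,d2)=a,b
    t=np.linalg.lstsq(np.c_[d1,-d2],o2-o1,rcond=None)[0]
    p,q=o1+t[0]*d1,o2+t[1]*d2; return (p+q)/2,np.linalg.norm(p-q)
E
python3 -c "
from h import *
grab('scene','s0');grab('top','t0');grab('wrist','w0')
for n in('s0','t0'): print(Cam(n).T.round(3),Cam(n).K[0,0])
s=get_state();print(s['clock'],s['position'],s['ee_rot'])"
```

```text
[[-0.699 -0.366  0.614 -0.277]
 [-0.714  0.386 -0.584  0.845]
 [-0.023 -0.847 -0.531  0.788]
 [ 0.     0.     0.     1.   ]] 563.9152687153817
[[ 0.366 -0.732  0.575 -0.27 ]
 [-0.931 -0.283  0.231 -0.223]
 [-0.007 -0.619 -0.785  1.221]
 [ 0.     0.     0.     1.   ]] 514.984664834768
0.15 [ 0.25553118 -0.51466021  0.22862482] [-7.06099713e-04  9.73579333e-01  2.28347932e-01 -7.36345065e-05]
```

View pics/s0.png

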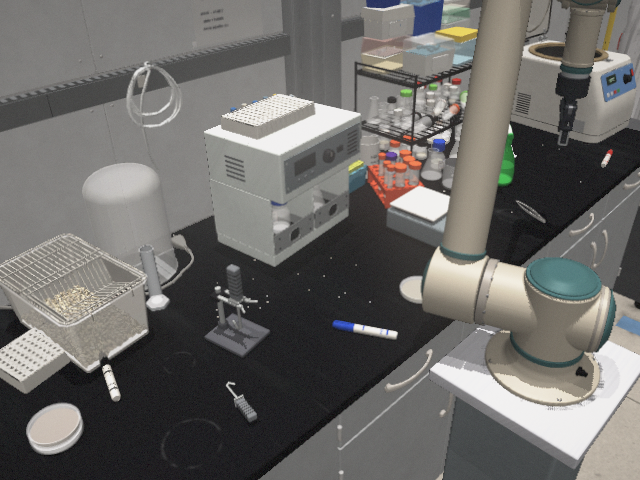

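View pics/t0.png

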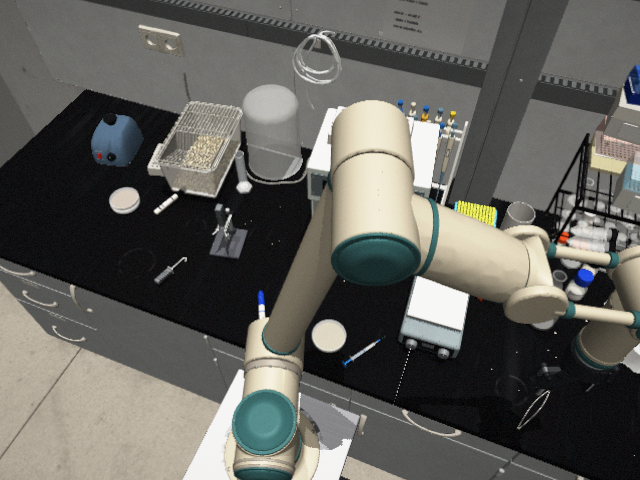

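The scene view shows the cabinet (205–362, 100–260), the hook on its stand (about 237, 310) and the stirrer at (425, 205). The small loose hook at (240, 400) is a decoy. In the top view, the stand is at (228, 235) and the stirrer plate at (440, 300). I'll enlarge these.

```bash
python3 -c "
import cv2,numpy as np
s=cv2.imread('pics/s0.png');t=cv2.imread('pics/t0.png')
f=lambda i,x,y,w,h:cv2.resize(i[y:y+h,x:x+w],(400,300),interpolation=cv2.INTER_CUBIC)
cv2.imwrite('pics/c0.png',np.vstack([np.hstack([f(s,205,160,160,120),f(s,190,250,120,120*3//4)]),np.hstack([f(t,190,190,80,60+0),f(t,390,260,100,100*3//4)+0])]))"
```

```text
(no output)
```

View pics/c0.png

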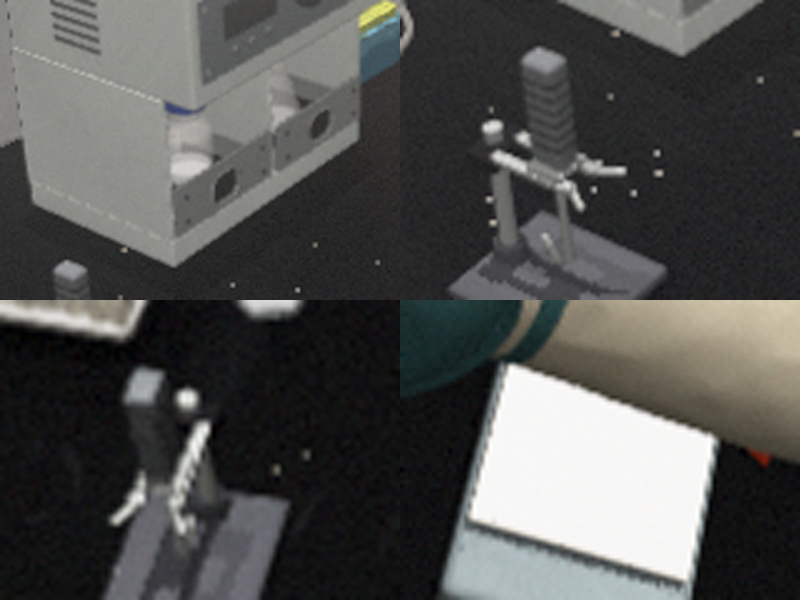

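```bash
python3 -c "
from h import *
np.set_printoptions(precision=4,suppress=True)
s=Cam('s0');t=Cam('t0')
print('handle top',s.onz(233.2,266.5,.182),t.onz(219.6,206.6,.182),tri(s.ray(233.2,266.5),t.ray(219.6,206.6)))
print('col top',tri(s.ray(217.6,288.5),t.ray(227.4,209.7)))
print('cab corners fl,bl,fr',s.onz(274.2,266,0),s.onz(218.,242,0),s.onz(349,214,0))
print('holes',s.onz(295,234,.05),s.onz(333,208.8,.05))
c=np.array([t.onz(*p,.081) for p in((415.5,275.5),(469,293.7),(461,330.5),(407.5,315))]);print(c,c.mean(0),np.linalg.norm(np.diff(c,axis=0),axis=1))
# scene plate
g=cv2.inRange(s.im,(215,215,215),(255,255,255));n,l,st,ce=cv2.connectedComponentsWithStats(g)
for i in range(1,n):
  if st[i,4]>300: print(st[i],ce[i], s.onz(*ce[i],.081))
"
```

```text
handle top [0.4743 0.3573 0.182 ] [0.4771 0.3557 0.182 ] (array([0.4772, 0.356 , 0.1806]), np.float64(0.001557839039191605))
col top (array([0.5249, 0.3686, 0.1105]), np.float64(0.0021887950939004355))
cab corners fl,bl,fr [0.6283 0.139  0.    ] [0.821  0.1696 0.    ] [ 0.6717 -0.1768  0.    ]
holes [0.6405 0.0555 0.05  ] [ 0.6623 -0.1032  0.05  ]
[[ 0.5223 -0.185   0.081 ]
 [ 0.5176 -0.3268  0.081 ]
 [ 0.4063 -0.329   0.081 ]
 [ 0.4004 -0.1963  0.081 ]] [ 0.4617 -0.2593  0.081 ] [0.1419 0.1113 0.1328]
[ 222   94   90   32 1010] [267.9505 109.0881] [ 1.3499 -0.4532  0.081 ]
[ 204  103  156   52 2421] [292.278  130.2677] [ 1.1163 -0.3668  0.081 ]
[ 391  186   59   34 1158] [423.6511 202.4758] [ 0.4736 -0.2508  0.081 ]
[431 256  51  21 431] [457.4501 266.5731] [ 0.2432 -0.0636  0.081 ]
[493 271  31  18 322] [507.7081 279.559 ] [ 0.1393 -0.0961  0.081 ]
[ 431  341  209  118 7136] [556.3157 400.0526] [-0.0881  0.1448  0.081 ]
[512 380  45  22 437] [533.3867 391.4096] [-0.0519  0.1534  0.081 ]
```

The bottle (blue cap) is in the left tray and the flask in the right. The stand is at about (0.477, 0.356) with x at about 15° yaw. The tool only turns about z, so I'll have to lean the hook inside the grip by levering its shaft against the stirrer's edge. First I'll move above the hook.

```bash
python3 -m inch '[{"claw":1,"travel":[0.22,0.87,0.06],"turn":-0.0322},{"claw":1,"travel":[0.22,0.87,0.06],"turn":-0.0644},{"claw":1,"travel":[0.22,0.87,0.06],"turn":-0.0644},{"claw":1,"travel":[0.22,0.87,0.06],"turn":-0.0644},{"claw":1,"travel":[0.22,0.87,0.06],"turn":-0.0644}]'
for i in 1 2 3; do :; done
python3 -m inch '[{"claw":1,"travel":[0.22,0.87,0.06],"turn":0},{"claw":1,"travel":[0.22,0.87,0.06],"turn":0},{"claw":1,"travel":[0.22,0.87,0.06],"turn":0},{"claw":1,"travel":[0.22,0.87,0.06],"turn":0},{"claw":1,"travel":[0.22,0.87,0.06],"turn":0}]'
python3 -m inch '[{"claw":1,"travel":[0.22,0.87,0.06],"turn":0},{"claw":1,"travel":[0.22,0.87,0.06],"turn":0},{"claw":1,"travel":[0.22,0.87,0.06],"turn":0},{"claw":1,"travel":[0.22,0.87,0.06],"turn":0},{"claw":1,"travel":[0.22,0.87,0.06],"turn":0}]'
python3 -m inch '[{"claw":1,"travel":[0.22,0.87,0.06],"turn":0},{"claw":1,"travel":[0.22,0.87,0.06],"turn":0},{"claw":1,"travel":[0.22,0.87,0.06],"turn":0},{"claw":1,"travel":[0.22,0.87,0.06],"turn":0},{"claw":1,"travel":[0.22,0.87,0.06],"turn":0}]'
```

```text
clock: 0.65
position: [0.2999, -0.337, 0.2417]
ee_rot: [-0.001, 0.991, 0.131, 0.0]
contact_force: [-0.4, -0.1, 1.3]
width: 0.0854
gripper_force: 0.0
clock: 1.15
position: [0.3441, -0.1646, 0.2536]
ee_rot: [-0.0, 0.991, 0.131, 0.0]
contact_force: [0.1, -0.6, -0.1]
width: 0.0853
gripper_force: 0.0
clock: 1.65
position: [0.3892, 0.0086, 0.2655]
ee_rot: [-0.0, 0.991, 0.131, 0.001]
contact_force: [-0.2, -0.8, -0.9]
width: 0.0848
gripper_force: 0.0
clock: 2.15
position: [0.4341, 0.1824, 0.2769]
ee_rot: [-0.0, 0.991, 0.13, 0.0]
contact_force: [-0.2, -0.2, -0.3]
width: 0.0854
gripper_force: 0.0
```

```bash
python3 -m inch '[{"claw":1,"travel":[0.2,0.5,0],"turn":0},{"claw":1,"travel":[0.2,0.86,0],"turn":0},{"claw":1,"travel":[0.2,0.86,0],"turn":0},{"claw":1,"travel":[0.2,0.86,0],"turn":0},{"claw":1,"travel":[0.2,0.86,0],"turn":0}]'
python3 -c "
from h import *
grab('top','t1');w=grab('wrist','w1')
t=Cam('t1');w=Cam('w1')
print(w.T.round(3))
f=lambda i,x,y,wd,h:cv2.resize(i[y:y+h,x:x+wd],(400,300),interpolation=cv2.INTER_CUBIC)
cv2.imwrite('pics/c1.png',np.hstack([w.im[::1,::1][:,:].copy() if 0 else cv2.resize(w.im,(400,300)),cv2.resize(t.im,(400,300))]))
g=cv2.inRange(t.im,(225,225,225),(255,255,255));n,l,st,ce=cv2.connectedComponentsWithStats(g)
for i in range(1,n):
  if st[i,4]>1000: print(st[i],ce[i], t.onz(*ce[i],.081)); c=cv2.minAreaRect(np.argwhere(l==i)[:,::-1].astype(np.float32)); print([t.onz(*p,.081).round(4).tolist() for p in cv2.boxPoints(c)])
"
```

```text
clock: 2.65
position: [0.4738, 0.3538, 0.2758]
ee_rot: [0.0, 0.992, 0.129, -0.0]
contact_force: [-0.4, -0.7, 0.0]
width: 0.0855
gripper_force: 0.0
[[ 0.256 -0.918 -0.302  0.551]
 [-0.967 -0.243 -0.081  0.374]
 [ 0.001  0.313 -0.95   0.42 ]
 [ 0.     0.     0.     1.   ]]
[ 308  106  132   82 6502] [377.54490926 147.77222393] [0.95788587 0.05471815 0.081     ]
[[0.7952, 0.2336, 0.081], [1.1111, 0.3195, 0.081], [1.1574, -0.1322, 0.081], [0.8488, -0.1668, 0.081]]
[ 408  272   62   58 2456] [439.10301303 299.9784202 ] [ 0.47154441 -0.25977849  0.081     ]
[[0.4012, -0.1937, 0.081], [0.5387, -0.1881, 0.081], [0.5452, -0.3314, 0.081], [0.4102, -0.3286, 0.081]]
[ 220  371  140  109 3400] [311.94558824 424.33852941] [ 0.06462629 -0.07354112  0.081     ]
[[-0.0442, 0.1239, 0.081], [0.1209, 0.1424, 0.081], [0.1204, -0.1692, 0.081], [-0.0354, -0.1621, 0.081]]
```

View pics/c1.png

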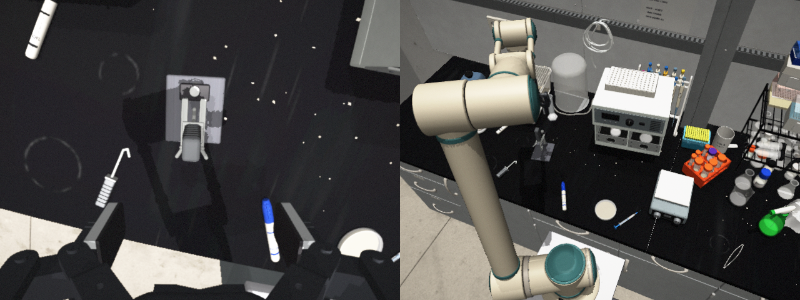

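```bash
python3 -c "
from h import *
np.set_printoptions(precision=4,suppress=True)
w=Cam('w1'); print(w.px([[.4765,.356,.182],[.525,.3686,.11]]))
print(w.onz(192*1.6,156*1.6,.182),w.onz(311,146,.11))
t=Cam('t1')
cv2.imwrite('pics/c2.png',np.hstack([cv2.resize(w.im[90:290,240:400],(400,500),interpolation=cv2.INTER_CUBIC),cv2.resize(t.im[180:260,305:369][:, :],(400,500),interpolation=cv2.INTER_CUBIC) if 0 else cv2.resize(t.im[180:260,305:435],(400,246*1),interpolation=cv2.INTER_CUBIC) if 0 else np.vstack([cv2.resize(t.im[180:260,310:440],(400,250),interpolation=cv2.INTER_CUBIC),cv2.resize(t.im[270:370,390:490],(400,250),interpolation=cv2.INTER_CUBIC)])]))
"
```

```text
[[314.5041 242.3261]
 [315.4017 146.0081]]
[0.471  0.3591 0.182 ] [0.5242 0.3717 0.11  ]
```

View pics/c2.png

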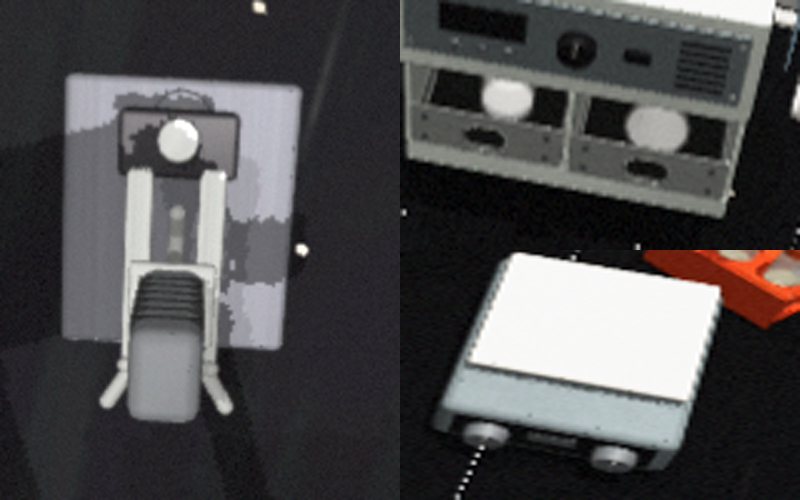

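The crop shows the handle top at wrist pixel (306, 239) and the column at (311, 146). The hook is therefore at about (0.4775, 0.3595), yaw 14.6°. I'll descend, grip, lift and withdraw it.

```bash
python3 -m inch '[{"claw":1,"travel":[0.0185,0.028,-0.1],"turn":0},{"claw":1,"travel":[0.0185,0.028,-0.32],"turn":0},{"claw":1,"travel":[0.0185,0.028,-0.549],"turn":0},{"claw":-1,"travel":[0.0185,0.028,-0.549],"turn":0},{"claw":-1,"travel":[0.0185,0.028,-0.549],"turn":0}]' 40
python3 -m inch '[{"claw":-1,"travel":[0,0,0],"turn":0},{"claw":-1,"travel":[0,0,0],"turn":0},{"claw":-1,"travel":[0,0,0],"turn":0},{"claw":-1,"travel":[0,0,0],"turn":0}]'
python3 -c "
from h import *
np.set_printoptions(precision=4,suppress=True)
s=Cam('s0');t=Cam('t1')
print(tri(s.ray(295,234),t.ray(338.3,223.2)),tri(s.ray(333,208.8),t.ray(390.6,233.8)))
w=Cam('w1');print(w.onz(305.6,238.8,.182))
"
```

```text
clock: 3.25
position: [0.476, 0.3567, 0.168]
ee_rot: [0.001, 0.992, 0.128, -0.0]
contact_force: [0.6, 0.6, 1.4]
width: 0.0591
gripper_force: 0.0
clock: 3.65
position: [0.4767, 0.3594, 0.1702]
ee_rot: [-0.001, 0.992, 0.129, 0.002]
contact_force: [0.7, 0.7, 6.8]
width: 0.0169
gripper_force: 40.8
(array([0.6271, 0.0691, 0.0635]), np.float64(0.004570074669924138)) (array([ 0.6435, -0.083 ,  0.0662]), np.float64(0.002304109862798831))
[0.4773 0.3617 0.182 ]
```

```bash
python3 -m inch '[{"claw":-1,"travel":[0,0,0.05],"turn":0},{"claw":-1,"travel":[0,0,0.1],"turn":0},{"claw":-1,"travel":[-0.13,-0.034,0.11],"turn":0},{"claw":-1,"travel":[-0.28,-0.073,0.11],"turn":0},{"claw":-1,"travel":[-0.43,-0.112,0.15],"turn":0}]'
python3 -c "
from h import *
g=grab('scene','s2')
cv2.imwrite('pics/c3.png',cv2.resize(g[200:380,150:390,::-1],(800,600),interpolation=cv2.INTER_CUBIC))"
```

```text
clock: 4.15
position: [0.388, 0.3355, 0.1972]
ee_rot: [0.001, 0.992, 0.129, -0.001]
contact_force: [-0.6, -0.7, -0.8]
width: 0.0168
gripper_force: 39.8
```

View pics/c3.png

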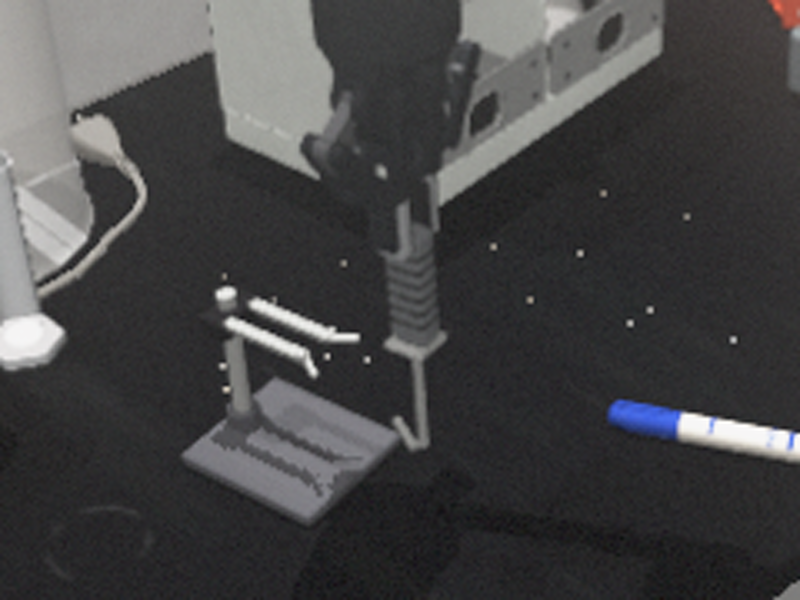

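The crop shows the hook held upright and clear of the stand, with its point towards the column. Next I'll carry it to the left of the stirrer while turning its point towards +y.

```bash
python3 -m inch '[{"claw":-1,"travel":[0.128,-0.776,0.01],"turn":0.04},{"claw":-1,"travel":[0.128,-0.776,0.01],"turn":0.08},{"claw":-1,"travel":[0.128,-0.776,0.01],"turn":0.12},{"claw":-1,"travel":[0.128,-0.776,0.01],"turn":0.144},{"claw":-1,"travel":[0.128,-0.776,0.01],"turn":0.144}]'
python3 -m inch '[{"claw":-1,"travel":[0.128,-0.776,0.01],"turn":0.04},{"claw":-1,"travel":[0.128,-0.776,0.01],"turn":0.08},{"claw":-1,"travel":[0.128,-0.776,0.01],"turn":0.12},{"claw":-1,"travel":[0.128,-0.776,0.01],"turn":0.144},{"claw":-1,"travel":[0.128,-0.776,0.01],"turn":0.144}]'
python3 -m inch '[{"claw":-1,"travel":[0.128,-0.776,0.01],"turn":0.04},{"claw":-1,"travel":[0.128,-0.776,0.01],"turn":0.08},{"claw":-1,"travel":[0.128,-0.776,0.01],"turn":0.12},{"claw":-1,"travel":[0.128,-0.776,0.01],"turn":0.144},{"claw":-1,"travel":[0.128,-0.776,0.01],"turn":0.144}]'
python3 -c "
from h import *
s=get_state();print(s['qpos'],s['position'],s['ee_rot'])"
```

```text
clock: 4.7
position: [0.4155, 0.1793, 0.2003]
ee_rot: [0.0, 0.938, 0.346, 0.001]
contact_force: [-1.0, 1.7, -1.0]
width: 0.0166
gripper_force: 39.6
clock: 5.2
position: [0.4419, 0.0241, 0.202]
ee_rot: [0.001, 0.837, 0.548, 0.0]
contact_force: [0.9, 0.1, -1.0]
width: 0.0167
gripper_force: 39.8
clock: 5.7
position: [0.4676, -0.1303, 0.2036]
ee_rot: [0.0, 0.692, 0.721, 0.0]
contact_force: [0.7, 1.0, -1.4]
width: 0.0162
gripper_force: 39.8
[-4.15584708e-01  1.57475122e-01  1.73010699e+00  5.24051783e-04
  1.25308725e+00 -4.56883220e-01] [ 0.46762126 -0.1302989   0.20363545] [3.48621817e-04 6.92414725e-01 7.21499531e-01 3.91863539e-04]
```

```bash
python3 -m inch '[{"claw":-1,"travel":[0,0,-0.1],"turn":0},{"claw":-1,"travel":[0,0,-0.228],"turn":0},{"claw":-1,"travel":[0,-0.1,-0.228],"turn":0},{"claw":-1,"travel":[0,-0.2,-0.228],"turn":0},{"claw":-1,"travel":[0,-0.24,-0.228],"turn":0}]' 20
python3 -m inch '[{"claw":-1,"travel":[0,-0.04,0],"turn":0},{"claw":-1,"travel":[0,-0.08,0],"turn":0},{"claw":-1,"travel":[0,-0.12,0],"turn":0},{"claw":-1,"travel":[0,-0.16,0],"turn":0},{"claw":-1,"travel":[0,-0.2,0],"turn":0}]'
python3 -c "
from h import *
g=grab('top','t3')
cv2.imwrite('pics/c4.png',cv2.resize(g[190:370,370:610,::-1],(640,480),interpolation=cv2.INTER_CUBIC))"
```

```text
clock: 6.2
position: [0.4669, -0.1764, 0.1579]
ee_rot: [-0.0, 0.692, 0.722, 0.0]
contact_force: [0.1, -0.1, -2.1]
width: 0.0165
gripper_force: 39.8
clock: 6.7
position: [0.4657, -0.2172, 0.1576]
ee_rot: [-0.001, 0.691, 0.723, 0.0]
contact_force: [-0.2, 4.2, -2.0]
width: 0.0168
gripper_force: 38.3
```

View pics/c4.png

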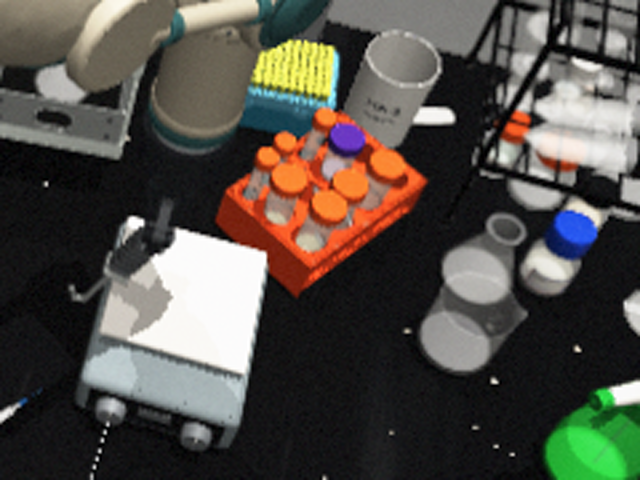

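The top crop shows the shaft levering on the stirrer's left edge, tip visible at crop (78, 293), and the hook is leaning. I'll continue to about 40°, then back off and measure from the scene camera.

```bash
python3 -m inch '[{"claw":-1,"travel":[0,-0.04,0],"turn":0},{"claw":-1,"travel":[0,-0.08,0],"turn":0},{"claw":-1,"travel":[0,-0.12,0],"turn":0},{"claw":-1,"travel":[0,-0.16,0],"turn":0},{"claw":-1,"travel":[0,-0.195,0],"turn":0}]'
python3 -m inch '[{"claw":-1,"travel":[0,0,0],"turn":0},{"claw":-1,"travel":[0,0.1,0.02],"turn":0},{"claw":-1,"travel":[0,0.3,0.2],"turn":0},{"claw":-1,"travel":[0,0.5,0.2],"turn":0},{"claw":-1,"travel":[0,0.7,0.2],"turn":0}]' 60
python3 -c "
from h import *
g=grab('top','t4');h=grab('scene','s4')
t,s=Cam('t4'),Cam('s4')
P=get_state()['position'];print(P)
a=t.px(P)[0].astype(int);b=s.px(P)[0].astype(int);print(a,b)
f=lambda i,c:cv2.resize(i[c[1]-20:c[1]+80,c[0]-50:c[0]+50,::-1],(400,400),interpolation=cv2.INTER_CUBIC)
cv2.imwrite('pics/c5.png',np.hstack([f(g,a),f(h,b)]))"
```

```text
clock: 7.25
position: [0.4663, -0.2575, 0.1581]
ee_rot: [0.0, 0.691, 0.723, -0.0]
contact_force: [-0.8, 3.4, -0.1]
width: 0.0165
gripper_force: 34.7
clock: 7.75
position: [0.4678, -0.1172, 0.1998]
ee_rot: [0.004, 0.691, 0.723, 0.0]
contact_force: [1.4, 0.6, -2.0]
width: 0.016
gripper_force: 60.5
[ 0.46609175 -0.1135182   0.19876009]
[387 257] [394 179]
```

View pics/c5.png

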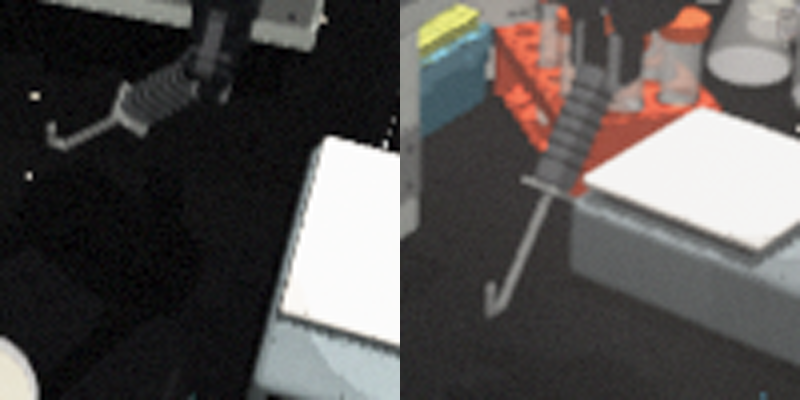

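```bash
python3 -c "
from h import *
np.set_printoptions(precision=4,suppress=True)
s=Cam('s4');t=Cam('t4')
B=tri(t.ray(352,273.75),s.ray(367.25,237));C=tri(t.ray(370.25,264.5),s.ray(381.5,205.75));T=tri(t.ray(350,268.25),s.ray(367,230.25))
print(B,C,T)
d=C[0]-B[0];print(np.linalg.norm(d),np.degrees(np.arctan2(-d[1],d[2])),np.degrees(np.arctan2(np.hypot(d[0],d[1]),d[2])))
P=np.array([.4661,-.1135,.1988]);d=P-B[0];print(d,np.linalg.norm(d),np.degrees(np.arctan2(np.hypot(d[0],d[1]),d[2])))
"
```

```text
(array([ 0.4711, -0.026 ,  0.076 ]), np.float64(0.0015999977457563886)) (array([ 0.4695, -0.072 ,  0.1439]), np.float64(0.00010218041535374282)) (array([ 0.4687, -0.02  ,  0.0996]), np.float64(0.0012249427637077823))
0.081976814857753 34.06805317942614 34.08460697983989
[-0.005  -0.0875  0.1228] 0.15084874516634877 35.50215596569524
```

The foot's corner is at top pixel (352, 274) and scene pixel (367, 237), which gives a lean of about 32°. I want about 41° for hand clearance, so I'll lever again 30 mm further.

```bash
python3 -m inch '[{"claw":-1,"travel":[0,0,-0.204],"turn":0},{"claw":-1,"travel":[0,-0.2,-0.204],"turn":0},{"claw":-1,"travel":[0,-0.42,-0.204],"turn":0},{"claw":-1,"travel":[0,-0.62,-0.204],"turn":0},{"claw":-1,"travel":[0,-0.69,-0.204],"turn":0}]' 20
python3 -m inch '[{"claw":-1,"travel":[0,-0.045,0],"turn":0},{"claw":-1,"travel":[0,-0.09,0],"turn":0},{"claw":-1,"travel":[0,-0.14,0],"turn":0},{"claw":-1,"travel":[0,-0.18,0],"turn":0},{"claw":-1,"travel":[0,-0.18,0],"turn":0}]'
python3 -m inch '[{"claw":-1,"travel":[0,0,0],"turn":0},{"claw":-1,"travel":[0,0.1,0.02],"turn":0},{"claw":-1,"travel":[0,0.3,0.2],"turn":0},{"claw":-1,"travel":[0,0.55,0.2],"turn":0},{"claw":-1,"travel":[0,0.8,0.2],"turn":0}]' 120
python3 -c "
from h import *
P=get_state()['position'];print(P)
g=grab('top','t5');h=grab('scene','s5')
t,s=Cam('t5'),Cam('s5')
a=t.px(P)[0].astype(int);b=s.px(P)[0].astype(int);print(a,b)
f=lambda i,c:cv2.resize(i[c[1]-20:c[1]+80,c[0]-50:c[0]+50,::-1],(400,400),interpolation=cv2.INTER_CUBIC)
cv2.imwrite('pics/c6.png',np.hstack([f(g,a),f(h,b)]))"
```

```text
clock: 8.35
position: [0.4665, -0.259, 0.1573]
ee_rot: [0.001, 0.692, 0.722, -0.001]
contact_force: [0.1, 5.6, -1.2]
width: 0.0155
gripper_force: 61.0
clock: 8.85
position: [0.4667, -0.2919, 0.1577]
ee_rot: [0.001, 0.691, 0.723, -0.001]
contact_force: [0.1, 0.6, 2.7]
width: 0.0156
gripper_force: 55.4
clock: 9.35
position: [0.4665, -0.1317, 0.1985]
ee_rot: [0.002, 0.691, 0.723, 0.0]
contact_force: [1.8, 0.2, -1.7]
width: 0.0128
gripper_force: 118.1
[ 0.46647218 -0.13168443  0.19848568]
[395 259] [399 177]
```

View pics/c6.png

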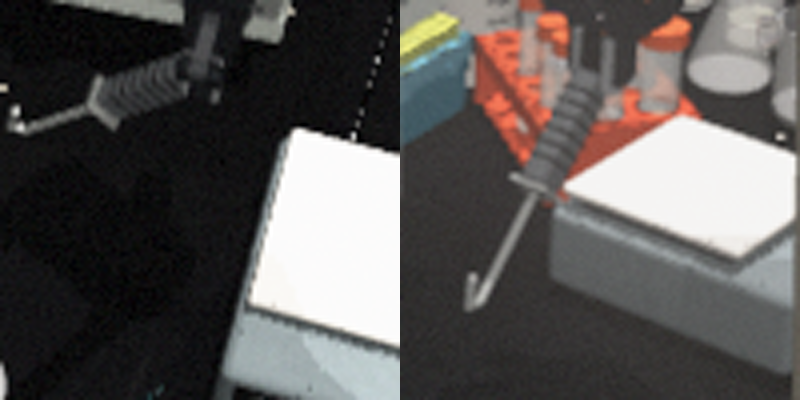

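```bash
python3 -c "
from h import *
np.set_printoptions(precision=4,suppress=True)
s=Cam('s5');t=Cam('t5')
B=tri(t.ray(350,271.75),s.ray(367.25,233.25));C=tri(t.ray(370.75,264.75),s.ray(383.25,203.25));T=tri(t.ray(348.5,267),s.ray(368,226.5))
print(B,C,T)
for A,E in((C[0],B[0]),(np.array([.4665,-.1317,.1985]),B[0]),(T[0],B[0])):
  d=A-E;print(d,np.linalg.norm(d),np.degrees(np.arctan2(np.hypot(d[0],d[1]),d[2])))
c=Cam('t1'); s=Cam('s0')
print(get_state()['qpos'])
"
```

```text
(array([ 0.4668, -0.0213,  0.09  ]), np.float64(0.00271299889596558)) (array([ 0.4655, -0.0741,  0.1507]), np.float64(0.0014370663865584843)) (array([ 0.4629, -0.0173,  0.1129]), np.float64(3.614668578370586e-05))
[-0.0013 -0.0528  0.0607] 0.0804524930376934 41.01003105705395
[-0.0003 -0.1104  0.1085] 0.15481384229769718 45.49269591431569
[-0.0038  0.004   0.0229] 0.023559385762235735 13.557442843136776
[-0.4126  0.1572  1.7465  0.0027  1.2397 -0.4649]
```

```bash
cat > hole.py <<'E'
from h import *
np.set_printoptions(precision=4,suppress=True)
def blob(n,u,v,th,r=14):
    im=cv2.cvtColor(Cam(n).im,cv2.COLOR_BGR2GRAY); x,y=int(u)-r,int(v)-r
    c=cv2.resize(im[y:y+2*r,x:x+2*r],None,fx=4,fy=4,interpolation=cv2.INTER_CUBIC)
    nn,l,st,ce=cv2.connectedComponentsWithStats((c<th).astype(np.uint8))
    for i in range(1,nn):
        if st[i,4]>150: print(n,th,(ce[i]-1.5)/4+[x,y],st[i,:4]/4+[x,y,0,0],st[i,4]/16)
E
python3 -c "
from hole import *
for th in(45,60):
  blob('s5',295,234,th);blob('s5',333,208.8,th);blob('t1',338.3,223.2,th);blob('t1',390.6,233.8,th)
for n,u,v in(('s5',295,234),('t1',338,223)):
  im=cv2.cvtColor(Cam(n).im,cv2.COLOR_BGR2GRAY); print(im[v-9:v+10,u-12:u+13])
"
```

```text
t1 45 [330.0127 211.5739] [324. 209.  13.   7.] 73.0625
t1 45 [337.147  223.4474] [331.   221.    12.75   6.25] 47.5
t1 45 [330.4008 235.1679] [324.   233.    18.75   4.  ] 41.1875
t1 45 [379.2761 221.4449] [376.   219.     8.25   6.5 ] 40.4375
t1 45 [389.8434 233.7967] [383.75 231.    13.     6.5 ] 51.875
t1 45 [382.7729 245.0967] [376.   243.    19.75   4.  ] 45.75
s5 60 [294.4737 233.6232] [291.25 228.25   7.5   11.75] 51.75
s5 60 [306.5209 246.111 ] [303.25 244.25   5.75   3.75] 12.3125
s5 60 [332.4227 209.2947] [330.  204.5   6.   10.5] 36.0
s5 60 [344.4115 220.0394] [341.25 217.75   5.75   4.25] 13.6875
t1 60 [330.1585 211.7115] [324.   209.    13.25   7.  ] 78.0
t1 60 [337.0374 223.4702] [330.5  220.75  13.5    6.75] 57.625
t1 60 [330.6338 235.1151] [324.   232.75  19.25   4.25] 44.25
t1 60 [379.463  221.6036] [376.   219.     8.75   7.  ] 44.5625
t1 60 [402.1424 226.8503] [400.25 223.75   3.75   5.5 ] 10.75
t1 60 [389.8578 233.8004] [383.5 230.5  13.5   7.5] 61.8125
t1 60 [383.0497 245.0494] [376.   242.75  20.25   4.25] 49.0
[[217 217 215 208 199 181 141 104 109 119 112 105 
[... 3241 characters left out ...]
85  70  77  77  75  58  40  28  28  57
  100  84  84  83  83  84  82]
 [122 111 105 100  83  83  84  92  90 103 131 114 106  87  73  57  73  83
   86  85  86  84  86  85  83]
 [136 137 130 126 107 112 110 105 113 110 129  96  97  94  96  83  84  95
   82  86  84  87  84  86  83]
 [139 136 139 136 138 134 138 136 134 126 119 104 107 112 115 100  91  82
   82  84  84  85  84  84  82]
 [136 138 138 140 137 141 135 135 136 138 140 136 131 137 130 120 121 105
  102 105  97  95  85  85  82]
 [137 137 133 138 136 140 139 138 137 139 138 138 139 138 137 133 134 133
  127 131 126 122 115 110 111]
 [106 124 142 137 138 141 133 136 135 135 136 137 137 134 135 135 141 137
  138 140 140 138 140 136 137]]
```

```bash
python3 -c "
from hole import *
s=Cam('s5');t=Cam('t1')
L=tri(s.ray(294.6,233.9),t.ray(337.1,223.45));Rr=tri(s.ray(332.6,209.5),t.ray(389.85,233.8));print(L,Rr)
d=L[0]-Rr[0];print(d,np.degrees(np.arctan2(-d[0],d[1])))
# test: hole 40 wide apparent in t1
for z in(.06,.065,.07): print(z,s.onz(294.6,233.9,z),t.onz(337.1,223.45,z),s.onz(332.6,209.5,z),t.onz(389.85,233.8,z))
"
```

```text
(array([0.6245, 0.0718, 0.0655]), np.float64(0.002892728594419991)) (array([ 0.6432, -0.0809,  0.0652]), np.float64(0.0027735161132913058))
[-0.0187  0.1528  0.0003] 6.967610452013338
0.06 [0.6291 0.0666 0.06  ] [0.6305 0.0738 0.06  ] [ 0.6477 -0.0868  0.06  ] [ 0.649  -0.0798  0.06  ]
0.065 [0.6229 0.0719 0.065 ] [0.6267 0.0726 0.065 ] [ 0.6413 -0.0804  0.065 ] [ 0.6451 -0.0804  0.065 ]
0.07 [0.6167 0.0773 0.07  ] [0.6228 0.0713 0.07  ] [ 0.635 -0.074  0.07 ] [ 0.6411 -0.0811  0.07  ]
```

```bash
python3 -m inch '[{"claw":-1,"travel":[-0.2,0.2,0],"turn":-0.047},{"claw":-1,"travel":[-0.25,0.4,0],"turn":-0.094},{"claw":-1,"travel":[-0.25,0.6,0],"turn":-0.141},{"claw":-1,"travel":[-0.25,0.8,0],"turn":-0.188},{"claw":-1,"travel":[-0.25,0.94,0],"turn":-0.235}]'
python3 -m inch '[{"claw":-1,"travel":[0,0,-0.06],"turn":-0.047},{"claw":-1,"travel":[0,0,-0.12],"turn":-0.094},{"claw":-1,"travel":[0,0,-0.17],"turn":-0.141},{"claw":-1,"travel":[0,0,-0.17],"turn":-0.188},{"claw":-1,"travel":[0,0,-0.17],"turn":-0.238}]'
python3 -m inch '[{"claw":-1,"travel":[0,0,0],"turn":0},{"claw":-1,"travel":[0,0,0],"turn":0}]'
```

```text
clock: 9.95
position: [0.4153, 0.0543, 0.1973]
ee_rot: [0.001, 0.895, 0.446, 0.0]
contact_force: [0.6, 0.0, -1.4]
width: 0.0131
gripper_force: 118.1
clock: 10.45
position: [0.4154, 0.0527, 0.1627]
ee_rot: [0.001, 0.996, 0.092, -0.0]
contact_force: [-0.1, -0.1, -1.5]
width: 0.0128
gripper_force: 118.2
clock: 10.65
position: [0.4159, 0.0527, 0.1632]
ee_rot: [0.0, 0.995, 0.096, 0.0]
contact_force: [0.4, -0.2, -1.4]
width: 0.0129
gripper_force: 118.1
```

```bash
python3 -m inch '[{"claw":-1,"travel":[0,0.015,0],"turn":-0.02},{"claw":-1,"travel":[0,0.015,0],"turn":-0.02}]'
python3 -c "
from hole import *
S=get_state();print(S['position'],S['ee_rot'])
grab('scene','s6');grab('top','t6')
P=np.array(S['position']);f=np.array([.9914,.1305,0])
tip=P+.109*f-[0,0,.098]
for n in('s6','t6'):
  c=Cam(n);u,v=c.px(tip)[0].round().astype(int);print(n,u,v,c.px(tip))
  im=cv2.cvtColor(c.im,cv2.COLOR_BGR2GRAY)[v-16:v+14,u-15:u+16]; print('cols',u-15,'rows',v-16)
  for r in im: print(' '.join('%3d'%x for x in r))
"
```

```text
clock: 10.85
position: [0.4162, 0.0557, 0.1632]
ee_rot: [0.0, 0.998, 0.064, 0.0]
contact_force: [0.1, -0.4, -1.6]
width: 0.013
gripper_force: 118.1
[0.4162 0.0557 0.1632] [0.0001 0.9979 0.0642 0.0001]
s6 323 249 [[323.4007 248.5348]]
cols 308 rows 233
132 142 149 156 153 155 156 155 154 150 152 154 153 144 107  67  45  43  48  44  47  44  44  44  49  45  51 106 158 181 166
155 160 154 153 152 153 153 152 153 152 151 147 134 111  53  43  45  47  46  43  42  47  47  45  47  42  55 129 195 214 179
156 153 155 154 154 154 153 150 151 150 145 115  83  49  46  41  47  49  46  46  46  46  42  44  44  48  51  91 158 202 197
153 152 152 153 154 153 151 149 149 142 107  58  47  46  44  48  43  44  41  43  41  44  41  40  46  41  41  52 112 186 218
154 153 152 153 154 151 150 144 126 100  48  43  47  44  44  45  48  47  45  41  41  42  42  43  45  46  41  41  79 145 201
153 155 153 152 154 151 141 109  68  48  42  46  48  43  41  48  46  43  47  41  40  41  42  44  46  48  42  42  70  99 150
154 154 152 150 144 128 105  52  47  44  45  43  50  44  43  39  45  42  38  45  44  45  42  47  42  42 
[... 5942 characters left out ...]
  22  17  26 103 195  12  16  18  13  17  19  18  14  16  21  18  17  15  16  19
 61  88  36  22  59  76  80  80  49  92  76  20  17  26  81 144  17  18  14  13  15   9  16  14  11  12  14  11  15  15  17
 66  89  44  21  42  51  66  65  49  94  78  17  25  18  10  15  18  12  12  18  10  11  17  18  18  21  16  12  15  16   9
 63  89  46  13  22  28  33  34  48  92  74  20  12  14  14  15  12  14  17  17  12  13  15  13  18  10  14  18  18  17  14
 45  64  35  15  20  24  18  22  48  94  75  25  20   0   7  13  18  14  12  15  16  15  14  19  12  17  14  18  13  15  14
 21  28  23  20  20  19  19  19  49  98  82  28  10  10  12  13  15  15  18  12  18  16  16  14  20  16  14  16  14  14  16
```

```bash
python3 -c "
from hole import *
s=Cam('s6');t=Cam('t1');P=np.array([.4162,.0557,.1632]);f=np.array([.9915,.1305,0]);l=np.array([-.1305,.9915,0])
def pl(ray,lat):
  o,d=ray;return o+d*(lat-o@l)/(d@l)
for lat in(0,-.003,-.006):
  for q in((322,244.8),(322,240.5),(321.3,249)):
    X=pl(s.ray(*q),P@l+lat)-P; print(lat,q,'fwd %.4f z %.4f'%(X@f,X[2]))
H=np.array([.625,.072,.065]);print(H@l,P@l)
X=pl(s.ray(294.6,233.9),H@l);print(X,(X-P)@f,X[2]-P[2])
for z in(.06,.065,.07):print(t.onz(337.1,223.45,z)@l)
print(Cam('s5').px([H,H+.004*f-.0]))
"
```

```text
0 (322, 244.8) fwd 0.1129 z -0.0891
0 (322, 240.5) fwd 0.1126 z -0.0770
0 (321.3, 249) fwd 0.1154 z -0.1018
-0.003 (322, 244.8) fwd 0.1153 z -0.0915
-0.003 (322, 240.5) fwd 0.1150 z -0.0794
-0.003 (321.3, 249) fwd 0.1178 z -0.1042
-0.006 (322, 244.8) fwd 0.1177 z -0.0940
-0.006 (322, 240.5) fwd 0.1174 z -0.0818
-0.006 (321.3, 249) fwd 0.1202 z -0.1067
-0.010174500000000012 0.0009124499999999981
[0.6231 0.0718 0.0648] 0.2072702017068894 -0.09837724273913562
-0.009069530382613785
-0.00983225502338531
-0.010594979664156876
[[294.0136 233.6047]
 [292.7772 233.1087]]
```

```bash
python3 -m inch '[{"claw":-1,"travel":[0.1,0.002,-0.034],"turn":0},{"claw":-1,"travel":[0.2,0.004,-0.034],"turn":0},{"claw":-1,"travel":[0.3,0.006,-0.034],"turn":0},{"claw":-1,"travel":[0.367,0.008,-0.034],"turn":0},{"claw":-1,"travel":[0.367,0.008,-0.034],"turn":0}]'
python3 -m inch '[{"claw":-1,"travel":[0.04,0.005,0],"turn":0},{"claw":-1,"travel":[0.08,0.01,0],"turn":0},{"claw":-1,"travel":[0.11,0.014,0],"turn":0},{"claw":-1,"travel":[0.139,0.018,0],"turn":0},{"claw":-1,"travel":[0.139,0.018,0],"turn":0}]'
python3 -c "
from hole import *
grab('scene','s7')
S=get_state();print(S['position'],S['ee_rot'],S['contact_force'])
c=Cam('s7');im=cv2.cvtColor(c.im,cv2.COLOR_BGR2GRAY)[216:256,278:312]
for r in im: print(' '.join('%3d'%x for x in r))
"
```

```text
clock: 11.45
position: [0.4916, 0.057, 0.1563]
ee_rot: [0.0, 0.998, 0.063, 0.001]
contact_force: [-1.3, 0.1, -1.1]
width: 0.0129
gripper_force: 118.1
clock: 11.95
position: [0.5184, 0.0609, 0.1564]
ee_rot: [0.0, 0.998, 0.063, 0.0]
contact_force: [-0.5, -0.9, -1.2]
width: 0.013
gripper_force: 118.1
[0.5177 0.0608 0.1563] [ 0.0001  0.998   0.063  -0.0001] [ 1.1061  0.2228 -0.581 ]
182 184 190 190 185 186 180 171 167 159 150 132 119 109 114 114 110 110 113 119 124 133 142 142 149 149 140 129 124 112 107  97  84  88
166 170 175 176 175 174 171 167 160 152 145 135 119 112 112 113 110 111 112 113 112 112 117 125 135 139 128 117 111 103 103  95  76  86
154 152 154 157 162 160 159 162 160 152 146 135 120 114 112 113 109 110 111 111 109 107 110 121 122 123 112 108 109 100  87  92  78  73
147 150 147 147 145 144 146 151 153 146 146 139 124 110 115 113 112 111 111 107 111 110 117 122 116 110 100 108 115  93  74  80  82  76
152 155 156 154 150 150 146 139 138 138 139 135 123 117 114 112 112 112 110 113 124 121 121 112 106 111 109 116 114  90  83  73  83  80
178 181 184 181 177 176 173 164 151 13
[... 4021 characters left out ...]
  44  44  44  40  44
108 106 118 134 144 152 155 150 153 150 153 152 151 151 153 149 149 142 107  66  42  46  42  44  47  45  47  41  45  43  44  41  44  42
108 114 135 158 158 152 152 151 149 152 153 149 152 149 149 145 132 107  56  44  44  45  48  45  41  41  42  44  44  42  43  40  40  42
127 144 151 155 154 155 151 152 148 149 150 151 150 151 143 113  82  46  48  44  44  46  44  42  45  44  41  45  42  44  39  41  45  43
152 159 153 152 153 152 152 151 151 148 150 150 149 143 110  61  44  47  45  46  45  46  37  43  42  44  45  43  46  46  44  41  40  44
154 151 153 152 152 154 152 150 150 150 150 142 123 100  46  43  40  41  44  43  40  48  47  42  44  40  42  43  40  39  38  37  41  37
```

The numeric crop shows the foot passing through the lower part of the hole with no contact force. I'll raise 16 mm and pull gently.

```bash
python3 -m inch '[{"claw":-1,"travel":[0,0,0.03],"turn":0},{"claw":-1,"travel":[0,0,0.06],"turn":0},{"claw":-1,"travel":[0,0,0.08],"turn":0},{"claw":-1,"travel":[0,0,0.08],"turn":0}]'
python3 -m inch '[{"claw":-1,"travel":[-0.02,-0.0026,0],"turn":0},{"claw":-1,"travel":[-0.04,-0.0052,0],"turn":0},{"claw":-1,"travel":[-0.06,-0.0078,0],"turn":0},{"claw":-1,"travel":[-0.08,-0.0104,0],"turn":0},{"claw":-1,"travel":[-0.1,-0.013,0],"turn":0}]'
python3 -m inch '[{"claw":-1,"travel":[-0.03,-0.004,0],"turn":0},{"claw":-1,"travel":[-0.06,-0.008,0],"turn":0},{"claw":-1,"travel":[-0.09,-0.012,0],"turn":0},{"claw":-1,"travel":[-0.12,-0.0157,0],"turn":0},{"claw":-1,"travel":[-0.15,-0.0196,0],"turn":0}]'
python3 -c "
from hole import *
grab('scene','s8')
S=get_state();print(S['position'],S['contact_force'],S['moment'])
c=Cam('s8');H=np.array([.6231,.0718,.0648])
for d in (0,.03,.04,.05): print(d,c.px(H-d*np.array([.9915,.13,0]))[0])
for th in(60,70): blob('s8',294,234,th,r=10); blob('s8',304,242,th,r=16);blob('s8',332,209,th,r=10)
"
```

```text
clock: 12.4
position: [0.518, 0.0608, 0.1734]
ee_rot: [0.0, 0.998, 0.063, 0.001]
contact_force: [0.1, 0.7, -1.5]
width: 0.0126
gripper_force: 118.2
clock: 12.9
position: [0.4972, 0.0581, 0.1723]
ee_rot: [0.0, 0.998, 0.063, 0.0]
contact_force: [1.8, -1.0, -3.2]
width: 0.013
gripper_force: 118.2
clock: 13.4
position: [0.4669, 0.0542, 0.1724]
ee_rot: [0.0, 0.998, 0.063, 0.0]
contact_force: [2.3, 0.9, -2.8]
width: 0.0128
gripper_force: 118.2
[0.4655 0.0541 0.1723] [ 0.3702 -0.3373 -1.6715] [-0.0304 -0.1564  0.0131]
0 [294.596  233.9199]
0.03 [304.0015 237.6982]
0.04 [307.186  238.9775]
0.05 [310.3955 240.2667]
s8 60 [285.2242 241.5269] [284.   238.5    4.25   5.5 ] 15.125
s8 60 [308.8965 241.1332] [306.25 237.5    7.5    8.75] 34.125
s8 60 [312.2485 252.3937] [299. 243.  21.  15.] 166.5
s8 60 [339.4967 204.3742] [333.5  199.     8.5   14.75] 39.9375
s8 60 [332.566  208.3433] [329.75 204.5    6.25   8.25] 28.0625
s8 70 [285.3495 241.1801] [284.  237.5   4.5   6.5] 19.0
s8 70 [309.0626 241.0374] [306.   237.     8.25   9.5 ] 41.5625
s8 70 [312.0763 252.2879] [298.5  242.75  21.5   15.25] 174.0
s8 70 [339.0429 204.6504] [332.5  199.     9.5   15.25] 57.875
s8 70 [332.6781 208.5208] [329.5  204.25   7.     9.  ] 37.9375
```

The tray has come out about 45 mm on the hook. I'll keep pulling towards its stop.

```bash
for i in 1 2 3; do python3 -m inch '[{"claw":-1,"travel":[-0.03,-0.004,0],"turn":0},{"claw":-1,"travel":[-0.06,-0.008,0],"turn":0},{"claw":-1,"travel":[-0.09,-0.012,0],"turn":0},{"claw":-1,"travel":[-0.12,-0.0157,0],"turn":0},{"claw":-1,"travel":[-0.15,-0.0196,0],"turn":0}]' | egrep 'posi|contact'; done
python3 -m inch '[{"claw":-1,"travel":[-0.015,-0.002,0],"turn":0},{"claw":-1,"travel":[-0.03,-0.004,0],"turn":0},{"claw":-1,"travel":[-0.04,-0.005,0],"turn":0},{"claw":-1,"travel":[-0.05,-0.0065,0],"turn":0},{"claw":-1,"travel":[-0.05,-0.0065,0],"turn":0}]'
```

```text
position: [0.437, 0.0503, 0.1723]
contact_force: [2.6, 0.3, -2.5]
position: [0.407, 0.0463, 0.1723]
contact_force: [2.7, -0.5, -3.4]
position: [0.377, 0.0424, 0.1723]
contact_force: [1.3, 0.7, -1.9]
clock: 15.45
position: [0.3671, 0.0412, 0.1723]
ee_rot: [0.0, 0.998, 0.063, -0.0]
contact_force: [1.7, -0.2, -1.2]
width: 0.0129
gripper_force: 118.4
```

```bash
for i in 1 2; do python3 -m inch '[{"claw":-1,"travel":[-0.01,-0.0013,0],"turn":0},{"claw":-1,"travel":[-0.02,-0.0026,0],"turn":0},{"claw":-1,"travel":[-0.025,-0.003,0],"turn":0}]' | egrep 'posi|contact'; done
python3 -c "
from hole import *
grab('scene','s9')
c=Cam('s9');H=np.array([.6231,.0718,.0648])
for d in (.14,.145,.15): print(d,c.px(H-d*np.array([.9915,.13,0]))[0])
u,v=c.px(H-.147*np.array([.9915,.13,0]))[0]
blob('s9',u,v,60,r=14)
"
```

```text
position: [0.3634, 0.0407, 0.1725]
contact_force: [5.5, 0.5, -4.1]
position: [0.3629, 0.0403, 0.173]
contact_force: [15.3, 2.3, -14.0]
0.14 [340.4521 252.3399]
0.145 [342.1859 253.0363]
0.15 [343.9268 253.7355]
s9 60 [349.7497 262.104 ] [340.   254.25  16.    12.75] 107.375
```

The force rose to 15 N, so the tray is at its stop. I'll unhook with a little forward, then down, then back.

```bash
python3 -m inch '[{"claw":-1,"travel":[0.02,0.0026,0],"turn":0},{"claw":-1,"travel":[0.035,0.0045,0],"turn":0},{"claw":-1,"travel":[0.035,0.0045,-0.03],"turn":0},{"claw":-1,"travel":[0.035,0.0045,-0.075],"turn":0},{"claw":-1,"travel":[0.035,0.0045,-0.075],"turn":0}]'
python3 -m inch '[{"claw":-1,"travel":[-0.04,-0.005,0],"turn":0},{"claw":-1,"travel":[-0.08,-0.01,0],"turn":0},{"claw":-1,"travel":[-0.14,-0.018,0],"turn":0},{"claw":-1,"travel":[-0.2,-0.026,0],"turn":0},{"claw":-1,"travel":[-0.25,-0.033,0],"turn":0}]'
python3 -c "
from hole import *
grab('scene','s10');S=get_state();print(S['position'],S['contact_force'])
c=Cam('s10');P=S['position'];print(c.px(P))
u,v=c.px(np.array([.6231,.0718,.0648])-.15*np.array([.9915,.13,0]))[0]
blob('s10',u,v,60,r=14)
"
```

```text
clock: 16.6
position: [0.3617, 0.041, 0.1556]
ee_rot: [-0.0, 0.998, 0.063, -0.003]
contact_force: [-0.2, 0.6, -1.4]
width: 0.0132
gripper_force: 118.9
clock: 17.1
position: [0.3127, 0.0342, 0.1573]
ee_rot: [0.0, 0.998, 0.063, -0.0]
contact_force: [-0.1, 0.2, -1.3]
width: 0.0133
gripper_force: 118.9
[0.3109 0.0342 0.1571] [-1.8484  0.4035 -1.0459]
[[407.0707 243.1294]]
s10 60 [350.3773 261.795 ] [340.  253.5  17.   13.5] 117.0
```

```bash
python3 -c "
from hole import *
t=Cam('t1')
print('knobs',t.onz(411.2,343.2,.04),t.onz(443.2,352.8,.04));
for z in(.06,.07,.08): print('front edge',t.onz(402,337,z),t.onz(458,353,z),t.onz(400,334,z))
g=cv2.cvtColor(t.im,cv2.COLOR_BGR2GRAY)
for r in range(322,366): print(r,' '.join('%3d'%x for x in g[r,422:434]))
print(get_state()['qpos'])
"
```

```text
knobs [ 0.3509 -0.2248  0.04  ] [ 0.3546 -0.3045  0.04  ]
front edge [ 0.3484 -0.1993  0.06  ] [ 0.3565 -0.3364  0.06  ] [ 0.3545 -0.1925  0.06  ]
front edge [ 0.343  -0.1995  0.07  ] [ 0.3511 -0.3354  0.07  ] [ 0.3491 -0.1928  0.07  ]
front edge [ 0.3377 -0.1998  0.08  ] [ 0.3457 -0.3345  0.08  ] [ 0.3437 -0.1931  0.08  ]
322 159 154 122 122 116  80  81  80  84  90 110 148
323 168 171 170 169 166 118 120 115  80  84  80  68
324 183 186 188 189 184 171 166 159 135 119 119  79
325 184 185 187 188 184 183 183 171 186 170 160 134
326 187 187 192 185 185 186 186 185 187 186 172 187
327 186 187 187 190 187 185 188 186 190 186 186 186
328 186 186 185 187 187 187 187 188 185 186 188 186
329 186 184 183 187 185 185 190 189 189 193 190 189
330 186 187 188 184 187 192 187 189 186 186 188 192
331 186 187 188 189 187 189 187 190 189 188 189 188
332 186 189 190 189 187 189 187 190 186 188 190 190
333 185 186 186 185 184 184 189 189 187 186 191 190
334 185 186 189 186 184 185 187 185 186 186 186 186
335 165 186 187 185 188 190 187 188 190 188 187 188
336 151 187 187 189 185 192 188 187 188 185 187
[... 862 characters left out ...]
 8   9  10  13  10   1   2
354  10  16  12  16   7  22   7   9   6   6   5   9
355  17  15  18  14  17  14  13   8  15   9  11   6
356  18  12  17  15   9  10  11  11  17  12  13  12
357  22  18  17  17  15  17  14  16  19  14  16  18
358  13  16  12  22  19  12  13  12  12  15  10  14
359  14  16  13  17  19  21  16  16  13  18  16   9
360  17  15  15  10  16  18  17  13  18  15  19  11
361  21  19  16  19  17  20  16  22  17  18  20  20
362  21  10  17  19  19  21  20  21  17  17  19  19
363  15  20  22  17  17  16  17  15  19  17  12  13
364  16  17  18  16  18  20  18  21  15  18  13  21
365  18  20  12  13  11  19  21  12  19  20  19  17
[-0.1135 -0.0705  2.1021 -0.0006  1.1126  1.3317]
```

```bash
python3 -m inch '[{"claw":-1,"travel":[-0.1,-0.2,0],"turn":-0.027},{"claw":-1,"travel":[-0.1,-0.4,0],"turn":-0.027},{"claw":-1,"travel":[-0.1,-0.6,0],"turn":-0.027},{"claw":-1,"travel":[-0.1,-0.82,0],"turn":-0.027},{"claw":-1,"travel":[-0.1,-0.82,0],"turn":-0.027}]'
python3 -m inch '[{"claw":-1,"travel":[-0.2,0,-0.03],"turn":0},{"claw":-1,"travel":[-0.33,0,-0.03],"turn":0},{"claw":-1,"travel":[-0.33,-0.22,-0.03],"turn":0},{"claw":-1,"travel":[-0.33,-0.44,-0.03],"turn":0},{"claw":-1,"travel":[-0.33,-0.66,-0.03],"turn":0}]' 40
python3 -m inch '[{"claw":-1,"travel":[0.05,0,0],"turn":0},{"claw":-1,"travel":[0.1,0,0],"turn":0},{"claw":-1,"travel":[0.15,0,0],"turn":0}]' 30
```

```text
clock: 17.65
position: [0.2956, -0.1357, 0.1583]
ee_rot: [0.003, 1.0, 0.017, 0.001]
contact_force: [-0.5, 0.1, -1.4]
width: 0.0129
gripper_force: 119.1
clock: 18.15
position: [0.2283, -0.2628, 0.1518]
ee_rot: [0.001, 1.0, 0.02, 0.001]
contact_force: [2.1, -0.3, -2.2]
width: 0.0129
gripper_force: 119.1
clock: 18.45
position: [0.2557, -0.2608, 0.1514]
ee_rot: [-0.0, 1.0, 0.022, -0.004]
contact_force: [-10.9, -2.8, 5.2]
width: 0.0127
gripper_force: 117.8
```

```bash
python3 -m inch '[{"claw":-1,"travel":[0.03,0,0],"turn":0},{"claw":-1,"travel":[0.06,0,0],"turn":0},{"claw":-1,"travel":[0.09,0,0.01],"turn":0},{"claw":-1,"travel":[0.12,0,0.02],"turn":0},{"claw":-1,"travel":[0.15,0,0.03],"turn":0}]'
python3 -c "
from hole import *
grab('scene','s11');grab('top','t11');S=get_state();print(S['position'],S['contact_force'])
for n in('s11','t11'):print(Cam(n).px(S['position']))"
```

```text
clock: 18.95
position: [0.2861, -0.2583, 0.1568]
ee_rot: [-0.002, 1.0, 0.022, -0.003]
contact_force: [-7.0, 0.4, 2.7]
width: 0.0128
gripper_force: 149.3
[ 0.287  -0.2586  0.1569] [-4.9531  0.2968 -0.4628]
[[491.8559 198.7547]]
[[425.789  349.2397]]
```

```bash
python3 -m inch '[{"claw":-1,"travel":[0.04,0,0.01],"turn":0},{"claw":-1,"travel":[0.08,0,0.03],"turn":0},{"claw":-1,"travel":[0.12,0,0.05],"turn":0},{"claw":-1,"travel":[0.16,0,0.05],"turn":0},{"claw":-1,"travel":[0.2,0,0.05],"turn":0}]'
python3 -m inch '[{"claw":-1,"travel":[0.0,0,0],"turn":0},{"claw":-1,"travel":[-0.1,0,0.1],"turn":0},{"claw":-1,"travel":[-0.1,0.1,0.3],"turn":0},{"claw":-1,"travel":[-0.1,0.3,0.4],"turn":0},{"claw":-1,"travel":[-0.1,0.5,0.4],"turn":0}]'
python3 -c "
from hole import *
S=get_state();print(S['position'],S['ee_rot'],S['contact_force'])
a=grab('scene','s12');b=grab('top','t12')
for n,o in(('s12','c7'),):
  c=Cam(n);u,v=c.px(S['position'])[0].astype(int);print(u,v)
  t=Cam('t12');p,q=t.px(S['position'])[0].astype(int);print(p,q)
  f=lambda i,u,v:cv2.resize(i[v-20:v+100,u-60:u+60],(400,400),interpolation=cv2.INTER_CUBIC)
  cv2.imwrite('pics/c7.png',np.hstack([f(c.im,u,v),f(t.im,p,q)]))
"
```

```text
clock: 19.55
position: [0.3291, -0.2618, 0.1676]
ee_rot: [0.0, 1.0, 0.021, -0.0]
contact_force: [-1.5, 0.1, -0.7]
width: 0.0126
gripper_force: 131.2
clock: 20.05
position: [0.3115, -0.1625, 0.2505]
ee_rot: [0.002, 1.0, 0.019, 0.004]
contact_force: [0.2, -0.2, -1.2]
width: 0.013
gripper_force: 130.0
[ 0.3115 -0.1625  0.2505] [0.0022 0.9998 0.019  0.0044] [ 0.1966 -0.2314 -1.1742]
464 172
391 305
```

View pics/c7.png

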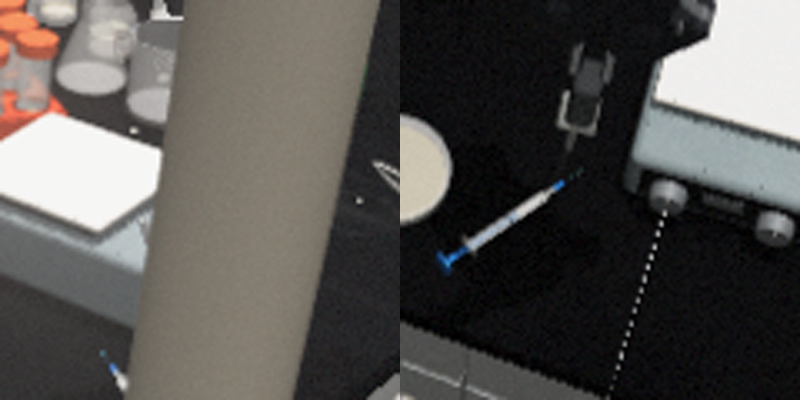

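The right half shows the hook nearly upright, with the collar at top-view pixel (385, 318) and the shaft's end at about (382, 331). I'll work out its lean.

```bash
python3 -c "
from hole import *
t=Cam('t12');P=np.array([.3115,-.1625,.2505]);f=np.array([.9993,.038,0]);z=np.array([0,0,1.])
for off in(.022,.032):
 for th in(-15,-10,-5,0,5,10,15):
  a=np.radians(th);d=f*np.sin(a)-z*np.cos(a)
  print(off,th,t.px([P+d*(off+.042),P+d*(off+.116)]).round(1).tolist())
g=cv2.cvtColor(t.im,cv2.COLOR_BGR2GRAY)
for r in range(294,342): print(r,' '.join('%3d'%x for x in g[r,373:398]))
"
```

```text
0.022 -15 [[386.9, 325.4], [381.7, 347.2]]
0.022 -10 [[387.5, 323.6], [382.9, 343.3]]
0.022 -5 [[388.1, 321.7], [384.2, 339.2]]
0.022 0 [[388.7, 319.7], [385.4, 334.9]]
0.022 5 [[389.3, 317.5], [386.7, 330.4]]
0.022 10 [[389.9, 315.3], [388.0, 325.8]]
0.022 15 [[390.6, 313.0], [389.4, 321.2]]
0.032 -15 [[386.2, 328.5], [381.1, 350.0]]
0.032 -10 [[386.8, 326.4], [382.3, 345.8]]
0.032 -5 [[387.5, 324.2], [383.7, 341.4]]
0.032 0 [[388.2, 321.8], [385.0, 336.8]]
0.032 5 [[388.9, 319.3], [386.4, 332.1]]
0.032 10 [[389.7, 316.8], [387.8, 327.2]]
0.032 15 [[390.4, 314.2], [389.2, 322.2]]
294  18  15  18  19  16  13  13  16  14  18  17  18  18  17  18  14  11  18  14  12  14  16  14  20  15
295  12  13  11  18  15  14  18  16  15  13  16  14  16  13  13  11   4  16   5  12   6  15  12  16  14
296  13  14  16  15  15  19  19  14  14  18  15  14  20  15  10  14  15  17  16  15  19  19  16  16  13
297  14  17   9  10  10  13  14  16  19  17  19  17  29  21  13  11  14  16  12  15  13  17  17  18  17
298  11  19  17  14  14  13  16  13  13  20  33  41  64  25  14  10  14  12   7  18  16  19  13 
[... 3779 characters left out ...]
  26  20  18  14  15  19  33   9  11  12  17  15  15   3  16  10  12  14   7
336  19  18  15  12  20  20  15  14  12  14  20  37  37  14  17  13   7  12  13   8  10  12  14  12  14
337  14  15  11  14  18  22  18  16  18  35  16  45  12   6  15  15  10  16  16  15  12  14  17   8  14
338  17  13  11  16  20  16  20  15  20  40  11  18  18  17  18  13  12  16  10   7   9  20  13   9  13
339  15  11  18  19  21  42  80  29  17  13   9  16  15  14  11  13  16  13  18  16  13  12  10   7  12
340  16  10  13  30  76  90  97  33  10  14  12  17  17  16   6  12  12  17  16  12  18  13   8   6   6
341   7  27  57 121 120  93  29   7  11  18  16  19  15  15  15  16   9  18  19  15  16  18  14   7  11
```

The handle's foreshortening (about 10 rows instead of 17) gives about 13° of lean remaining, so I'll push the shaft roughly 23 mm further against the stirrer's front edge.

```bash
python3 -m inch '[{"claw":-1,"travel":[-0.02,-0.25,0],"turn":0},{"claw":-1,"travel":[-0.02,-0.498,0],"turn":0},{"claw":-1,"travel":[-0.02,-0.498,-0.2],"turn":0},{"claw":-1,"travel":[-0.02,-0.498,-0.4175],"turn":0},{"claw":-1,"travel":[-0.02,-0.498,-0.4175],"turn":0}]' | egrep 'posi|cont'
python3 -m inch '[{"claw":-1,"travel":[0.08,0,0],"turn":0},{"claw":-1,"travel":[0.12,0,0],"turn":0},{"claw":-1,"travel":[0.16,0,0],"turn":0},{"claw":-1,"travel":[0.2,0,0],"turn":0},{"claw":-1,"travel":[0.23,0,0],"turn":0}]'| egrep 'posi|cont'
python3 -m inch '[{"claw":-1,"travel":[0.0,0,0],"turn":0},{"claw":-1,"travel":[-0.2,0,0.05],"turn":0},{"claw":-1,"travel":[-0.21,0.1,0.3],"turn":0},{"claw":-1,"travel":[-0.21,0.3,0.42],"turn":0},{"claw":-1,"travel":[-0.21,0.5,0.42],"turn":0}]'| egrep 'posi|cont'
python3 -m inch '[{"claw":-1,"travel":[0,0,0],"turn":0}]' >/dev/null
python3 -c "
from hole import *
S=get_state();print(S['position'],S['ee_rot'],S['contact_force'])
grab('top','t13');t=Cam('t13');P=np.array(S['position']);f=np.array([.9993,.038,0]);z=np.array([0,0,1.])
for th in(-5,0,5,10):
  a=np.radians(th);d=f*np.sin(a)-z*np.cos(a); x=f*np.cos(a)+z*np.sin(a)
  print(th,t.px([P-d*.002+s*.012*x for s in(-1,1)]+[P+d*.074,P+d*.148]).round(1).tolist())
g=cv2.cvtColor(t.im,cv2.COLOR_BGR2GRAY);u,v=t.px(P)[0].astype(int);print('col0',u-18)
for r in range(v-8,v+38): print(r,' '.join('%3d'%x for x in g[r,u-18:u+7]))
"
```

```text
position: [0.3016, -0.2583, 0.1591]
contact_force: [-0.1, 0.9, -1.0]
position: [0.3496, -0.2613, 0.1644]
contact_force: [-6.9, -0.5, 2.7]
position: [0.312, -0.1623, 0.2521]
contact_force: [2.1, -0.1, -1.7]
[ 0.3091 -0.1571  0.2491] [-0.0008  0.9997  0.0223  0.0026] [-0.6119 -0.4133 -1.4126]
-5 [[387.7, 309.5], [390.4, 300.8], [384.8, 324.6], [381.1, 341.8]]
0 [[387.6, 309.8], [390.4, 300.6], [385.5, 322.2], [382.5, 337.2]]
5 [[387.6, 310.1], [390.4, 300.5], [386.3, 319.8], [383.9, 332.5]]
10 [[387.5, 310.4], [390.4, 300.3], [387.0, 317.2], [385.3, 327.6]]
col0 370
297  18  12  15  15  16  12  18  19  15  19  12  16  16  15  20  10  17  17  10  17  16  20  18  20  12
298  18  14  15  19  16  14  13  17  13  15  12  15  11  19  27  35  34  18  14  16   8  12  12  15  15
299  15  11  17  13  17  13  13  15  20  16  13  18   8  26  49  62  57  12  13  16  11  15  17  18  16
300  15  12  16  16  11  10  18  16   6  10  12  17  16  25  66  79  60  12  12  17  12  15  14  12  27
301  14  14  14  14  14  15  14  12  17  15  13  19  17  29  72  77  41  15  16  15  12  12  10  29  48
302  13  
[... 3554 characters left out ...]
  15  20  21  19  15  16  12  17  40  37  13  12  14  11  11  19  11   9  17
337  11  15  18  16  10  15  19  19  15  16  15  15  33  17  42  16  14  11  11  15  10  17  14  15  15
338  17  16  17  16  11  16  18  15  15  16  11  17  35   9  16  11  17  13  19  15  14  15  11  10  18
339  14  13  19  16  15  15  19  20  40  79  34   5  15  14  12  15  14  16  16  15  14  10  18  15  13
340   6  11  13  16  16  17  32  77  91  99  39  12  11  14   8  13  11  15  13  14  15  17  10  16  17
341   9  12  15  16  27  59 115 118  88  25  18   9  15  14  15  10  12  14  13  14   8  15  16  17  12
342   8  11  45 100  95 136 135  91  22  16   9  14  13  16  15  17   7  15  11  15  18  19  13  13   7
```

```bash
for i in 1 2; do python3 -m inch '[{"claw":-1,"travel":[0,0.2,0],"turn":0.01},{"claw":-1,"travel":[0,0.4,0],"turn":0.02},{"claw":-1,"travel":[0,0.6,0],"turn":0.03},{"claw":-1,"travel":[0,0.82,0],"turn":0.034},{"claw":-1,"travel":[0,0.82,0],"turn":0.034}]' | egrep posi; done
python3 -m inch '[{"claw":-1,"travel":[0.1,0.2,0],"turn":0},{"claw":-1,"travel":[0.2,0.4,0],"turn":0},{"claw":-1,"travel":[0.3,0.6,-0.1],"turn":0},{"claw":-1,"travel":[0.395,0.82,-0.15],"turn":0},{"claw":-1,"travel":[0.395,0.82,-0.15],"turn":0}]'
python3 -m inch '[{"claw":-1,"travel":[0,0,0],"turn":0}]' >/dev/null
python3 -c "
from hole import *
S=get_state();print(S['position'],S['ee_rot'],S['contact_force'])
grab('scene','s14')
c=Cam('s14');g=cv2.cvtColor(c.im,cv2.COLOR_BGR2GRAY);u,v=c.px(S['position'])[0].astype(int)
Q=[.388,.3355,.1972];g2=cv2.cvtColor(Cam('s2').im,cv2.COLOR_BGR2GRAY);u2,v2=c.px(Q)[0].astype(int)
print('REF col0',u2-22);
for r in range(v2+14,v2+76): print(r,''.join('%4d'%x if x>62 else '   .' for x in g2[r,u2-16:u2+16]))
print('NOW col0',u-22);
for r in range(v+14,v+80): print(r,''.join('%4d'%x if x>62 else '   .' for x in g[r,u-16:u+16]))
"
```

```text
position: [0.3088, 0.0077, 0.2477]
position: [0.3096, 0.1716, 0.2479]
clock: 23.3
position: [0.3915, 0.3346, 0.215]
ee_rot: [-0.001, 0.992, 0.127, 0.0]
contact_force: [0.2, -1.2, -2.7]
width: 0.013
gripper_force: 129.9
[0.3888 0.3303 0.2163] [ 0.0007  0.9919  0.1269 -0.0011] [-0.2714 -0.6349 -0.0434]
REF col0 248
287    .   .   .   .   .   .   .   .   .   .   .   .   .  71  79  87  83  87  86  87  81  76  81  82  79  69   .   .   .   .   .   .
288    .   .   .   .   .   .   .   .   .   .   .   .   .  77  76  72  68  76  85  90  90  92  89  80  68  65  63   .   .   .   .   .
289    .   .   .   .   .   .   .   .   .   .   .   .  66  89  86  78  67   .  68  74  77  79  75  64  63  71  68   .   .   .   .   .
290    .   .   .   .   .   .   .   .   .   .   .   .   .  84  90  85  87  76  71  70   .   .   .  65  79  76  63   .   .   .   .   .
291    .   .   .   .   .   .   .   .   .   .   .   .   .  64  77  81  87  90  89  85  78  74  75  80  78  69   .   .   .   .   .   .
292    .   .   .   .   .   .   .   .   .   .   .   .   .  63  71  67  71  77  83  84  90  92  91  82  69  66  67   .   .
[... 15551 characters left out ...]
  .   .   .   .   .   .   .   .   .
338  117 116 122 127 117  98  77   .   .   .   .   .   .   .   .   .   .   .   .   .   .   .   .   .   .   .   .   .   .   .   .   .
339  120 124 128 116  97  73  64   .   .   .   .   .   .   .   .   .   .   .   .   .   .   .   .   .   .   .   .   .   .   .   .   .
340   84  88  94  88  73   .   .   .   .   .   .   .   .   .   .   .   .   .   .   .   .   .   .   .   .   .   .   .   .   .   .   .
341   77  72  66  63  64   .   .   .   .   .   .   .   .   .   .   .   .   .   .   .   .   .   .   .   .   .   .   .   .   .   .   .
342   71  72  65   .   .   .   .   .   .   .   .   .   .   .   .   .   .   .   .   .   .   .   .   .   .   .   .   .   .   .   .   .
```

The numeric comparison with the upright reference image gives a remaining lean of only about 9°, which the collar will settle out on release. I'll work out the hook's offset from the TCP.

```bash
python3 -c "
from hole import *
s=Cam('s14');a=np.radians(14.7);f=np.array([np.cos(a),np.sin(a),0]);l=np.array([-f[1],f[0],0])
def pl(q,P,lat=0):
  o,d=s.ray(*q);P=np.array(P);X=o+d*((P@l+lat)-o@l)/(d@l)-P;return round(X@f,4),round(X[2],4)
R0=[.388,.3355,.1972];N=[.3888,.3303,.2163]
print('ref collar,bend',pl((274.2,301.5),R0),pl((276.5,333),R0))
print('now collar,bend',pl((273.75,291.8),N),pl((270,321.5),N))
print(get_state()['position'])
n=np.array(get_state()['position']);print('seat rel now (f,l,z):',(np.array([.4767,.3594,.170])-n)@f,(np.array([.4767,.3594,.170])-n)@l,.170-n[2])
"
```

```text
ref collar,bend (np.float64(-0.0023), np.float64(-0.0635)) (np.float64(-0.0014), np.float64(-0.1416))
now collar,bend (np.float64(0.0014), np.float64(-0.0646)) (np.float64(0.0167), np.float64(-0.1428))
[0.3883 0.3296 0.217 ]
seat rel now (f,l,z): 0.09308633063905523 0.0063903655872397025 -0.047010455130914924
```

```bash
python3 -m inch '[{"claw":-1,"travel":[-0.008,0.031,-0.11],"turn":0},{"claw":-1,"travel":[-0.008,0.031,-0.11],"turn":0},{"claw":-1,"travel":[0.14,0.07,-0.11],"turn":0},{"claw":-1,"travel":[0.28,0.107,-0.11],"turn":0},{"claw":-1,"travel":[0.4245,0.1445,-0.11],"turn":0}]'
python3 -m inch '[{"claw":-1,"travel":[0,0,0],"turn":0},{"claw":-1,"travel":[0,0,0],"turn":0}]'
```

```text
clock: 23.95
position: [0.4735, 0.3584, 0.1976]
ee_rot: [-0.0, 0.992, 0.127, 0.001]
contact_force: [0.4, -1.1, -0.9]
width: 0.013
gripper_force: 130.1
clock: 24.15
position: [0.4727, 0.3583, 0.1965]
ee_rot: [0.0, 0.992, 0.126, -0.0]
contact_force: [0.2, 0.1, -0.9]
width: 0.0132
gripper_force: 130.1
```

```bash
python3 -m inch '[{"claw":-1,"travel":[0,0,-0.04],"turn":0},{"claw":-1,"travel":[0,0,-0.08],"turn":0},{"claw":-1,"travel":[0,0,-0.11],"turn":0},{"claw":-1,"travel":[0,0,-0.125],"turn":0},{"claw":-1,"travel":[0,0,-0.125],"turn":0}]'
```

```text
clock: 24.65
position: [0.4726, 0.3599, 0.1723]
ee_rot: [-0.0, 0.992, 0.127, 0.001]
contact_force: [-0.0, -1.1, 6.9]
width: 0.0128
gripper_force: 131.2
```

```bash
python3 -m inch '[{"claw":-0.4,"travel":[0,0,0],"turn":0},{"claw":0,"travel":[0,0,0],"turn":0},{"claw":0.6,"travel":[0,0,0],"turn":0},{"claw":0.6,"travel":[0,0,0.0],"turn":0},{"claw":0.6,"travel":[0,0,0.0],"turn":0}]' 40
python3 -m inch '[{"claw":1,"travel":[0,0,0.1],"turn":0},{"claw":1,"travel":[0,0,0.3],"turn":0},{"claw":1,"travel":[0,0,0.52],"turn":0},{"claw":1,"travel":[0,0,0.52],"turn":0},{"claw":1,"travel":[0,0,0.52],"turn":0}]'
python3 -c "
from hole import *
S=get_state();print(S['position'])
grab('scene','s15');grab('wrist','w15')
a=cv2.cvtColor(Cam('s0').im,cv2.COLOR_BGR2GRAY)[255:345,205:270].astype(int);b=cv2.cvtColor(Cam('s15').im,cv2.COLOR_BGR2GRAY)[255:345,205:270].astype(int)
print('diff>25:',(abs(a-b)>25).sum(),np.argwhere(abs(a-b)>25).min(0) if (abs(a-b)>25).any() else 0)
for n,m in(('s0',a),('s15',b)):
  print(n)
  for r in list(range(8,30,2))+list(range(40,66,2)): print(r+255,''.join('%4d'%x for x in m[r,10:45]))
"
```

```text
clock: 25.15
position: [0.4723, 0.3596, 0.1706]
ee_rot: [0.0, 0.992, 0.127, -0.0]
contact_force: [0.3, 0.1, 0.0]
width: 0.0683
gripper_force: 0.0
clock: 25.65
position: [0.4728, 0.3599, 0.2759]
ee_rot: [-0.0, 0.992, 0.127, 0.001]
contact_force: [0.5, -0.9, -0.6]
width: 0.0854
gripper_force: 0.0
[0.4728 0.3599 0.2759]
diff>25: 597 [9 7]
s0
263   47  40  44  43  49  45  41  47  42  49  45  45  44  42  42  41  44  48  42  46  46  47  44  47  41  47  42  43  42  43  36  42  43  39  39
265   44  45  41  43  45  42  42  41  46  38  45  43  50  76 112 136 163 149 130 115 104  73  46  45  43  50  44  43  45  46  41  45  44  34  42
267   43  42  44  41  42  46  46  43  44  41  45  72 126 152 155 153 153 154 152 152 152 151 143 120  87  44  46  40  44  43  45  43  48  49  39
269   45  44  41  46  43  47  45  41  44  43  48  75 107 123 131 139 148 147 152 152 147 139 120 104  72  47  43  44  39  48  46  46  48  44  44
271   40  45  44  42  45  43  43  48  49  45  46  57  81  78  83  86  99 111 124 128 108  92  79  72  68  54  44  41  48  42  44  38  43  47  46
273   44  43  44  43  42  41  42  
[... 5504 characters left out ...]
 120 119 112  98  46  39  37  41  42  46  45  46  46  40  40  40  67 113 111  89  32  45  92 146 139  73  38  40  42  39
313   42  39  45  66 116 121 120 113 104  62  37  39  37  41  41  42  58  86  80  53  38  66 111 114  97  41  40  41  69  93  41  38  42  40  43
315   39  40  39  51 115 119 123 118 106  81  40  44  36  45  71 111 121 123 121 119 110 104 103 116 104  47  40  37  39  44  35  34  42  38  41
317   41  58 138 133  85 120 121 118 108  96  42  49  86 109 123 124 124 122 123 124 125 118 110 116 109  96  99  72  42  41  39  40  40  42  44
319   37  38  37  45  68 119 121 118 114 102  79 101 121 123 122 121 121 125 123 124 125 118 106 117 114 107 125 120 121 109 104  91  54  38  38
```

The hook hangs as it did at the start: its pixels match the first picture to within about 1 px. Next I'll locate the bottle's blue cap.

```bash
python3 -c "
from hole import *
grab('top','t15')
for n in('s15','t15'):
  c=Cam(n);hsv=cv2.cvtColor(c.im,cv2.COLOR_BGR2HSV)
  m=cv2.inRange(hsv,(100,90,40),(130,255,255));k,l,st,ce=cv2.connectedComponentsWithStats(m)
  u,v=c.px([.55,.085,.15])[0];print(n,u,v)
  for i in range(1,k):
    if st[i,4]>15 and np.hypot(*(ce[i]-[u,v]))<120: print(st[i],ce[i].round(1))
"
```

```text
s15 310.08853929253615 215.8256872599144
[318 207  18  17 260] [326.4 215. ]
[332 320  22  12 195] [342.7 325.3]
t15 323.76705024533527 222.76702222164852
[327 223  17  18 244] [334.8 231.7]
[257 290   8  15  97] [260.5 297.3]
```

```bash
python3 -c "
from hole import *
s=Cam('s15');t=Cam('t15')
print(tri(s.ray(326.4,215),t.ray(334.8,231.7)))
for z in(.14,.145,.15): print(z,s.onz(326.4,215,z),t.onz(334.8,231.7,z))
# model: silhouette bbox of cap cylinder for candidate
from scipy.optimize import least_squares
a=np.linspace(0,2*np.pi,40)
def bb(c,p):
  pts=[[p[0]+.0215*np.cos(x),p[1]+.0215*np.sin(x),p[2]+z] for x in a for z in(-.022,0)]
  q=c.px(pts);return np.r_[q.min(0),q.max(0)]
r=least_squares(lambda p:np.r_[bb(s,p)-[318,207,335,223],bb(t,p)-[327,223,343,240]],[.53,.09,.15]);print(r.x,r.fun.round(1))
"
```

```text
(array([0.5355, 0.048 , 0.1434]), np.float64(0.0023165397812138426))
0.14 [0.5381 0.0443 0.14  ] [0.5395 0.0493 0.14  ]
0.145 [0.5318 0.0505 0.145 ] [0.5357 0.0481 0.145 ]
0.15 [0.5255 0.0567 0.15  ] [0.532  0.0468 0.15  ]
[0.5357 0.0475 0.1545] [-1.3 -1.1  0.4  0.3 -0.1  0.3  0.2  1. ]
```

```bash
python3 -m inch '[{"claw":1,"travel":[0.04,-0.2,0],"turn":0},{"claw":1,"travel":[0.08,-0.4,0],"turn":-0.01},{"claw":1,"travel":[0.12,-0.6,0],"turn":-0.02},{"claw":1,"travel":[0.156,-0.781,0],"turn":-0.039},{"claw":1,"travel":[0.156,-0.781,0],"turn":-0.039}]' | egrep posi
python3 -m inch '[{"claw":1,"travel":[0.04,-0.2,0],"turn":0},{"claw":1,"travel":[0.08,-0.4,0],"turn":0},{"claw":1,"travel":[0.12,-0.6,0],"turn":0},{"claw":1,"travel":[0.155,-0.781,0],"turn":0},{"claw":1,"travel":[0.155,-0.781,0],"turn":0}]'
python3 -m inch '[{"claw":1,"travel":[0,0,0],"turn":0}]' >/dev/null
python3 -c "
from hole import *
S=get_state();print(S['position'],S['ee_rot'])
grab('wrist','w16');c=Cam('w16');hsv=cv2.cvtColor(c.im,cv2.COLOR_BGR2HSV)
m=cv2.inRange(hsv,(100,90,40),(130,255,255));k,l,st,ce=cv2.connectedComponentsWithStats(m)
print(c.px([.5357,.0475,.1545]))
for i in range(1,k):
  if st[i,4]>100:
    print(st[i],ce[i].round(1),c.onz(*ce[i],.1545))
    x,y,w,h=st[i,:4]; print(c.onz(x,ce[i][1],.1545),c.onz(x+w,ce[i][1],.1545),c.onz(ce[i][0],y,.1545),c.onz(ce[i][0],y+h,.1545))
"
```

```text
position: [0.5036, 0.1992, 0.2732]
clock: 26.8
position: [0.535, 0.0438, 0.2733]
ee_rot: [0.001, 0.998, 0.064, -0.001]
contact_force: [0.3, 0.3, -0.2]
width: 0.0856
gripper_force: 0.0
[0.5342 0.0474 0.2736] [-0.0007  0.9979  0.0654 -0.0012]
[[320.6105 234.2612]]
[ 285  208   65   54 2946] [316.8 232.3] [0.5367 0.0501 0.1545]
[0.5339 0.0707 0.1545] [0.5395 0.0286 0.1545] [0.5528 0.0522 0.1545] [0.5162 0.0475 0.1545]
[156 321  16  19 199] [163. 329.] [0.4505 0.1502 0.1545]
[0.4498 0.1553 0.1545] [0.4515 0.1437 0.1545] [0.4571 0.1503 0.1545] [0.4414 0.1502 0.1545]
[388 421  19  19 176] [396.  430.1] [ 0.384  -0.0327  0.1545]
[ 0.3832 -0.0265  0.1545] [ 0.385  -0.0414  0.1545] [ 0.3928 -0.0309  0.1545] [ 0.374  -0.0348  0.1545]
```

```bash
python3 -m inch '[{"claw":1,"travel":[0.006,0.01,-0.15],"turn":0},{"claw":1,"travel":[0.006,0.01,-0.35],"turn":0},{"claw":1,"travel":[0.006,0.01,-0.52],"turn":0},{"claw":1,"travel":[0.006,0.01,-0.653],"turn":0},{"claw":1,"travel":[0.006,0.01,-0.653],"turn":0}]'
python3 -m inch '[{"claw":-0.2,"travel":[0,0,0],"turn":0},{"claw":-0.2,"travel":[0,0,0],"turn":0},{"claw":-0.2,"travel":[0,0,0],"turn":0},{"claw":-0.2,"travel":[0,0,0],"turn":0},{"claw":-0.2,"travel":[0,0,0],"turn":0}]' 30
```

```text
clock: 27.45
position: [0.5321, 0.0511, 0.1403]
ee_rot: [-0.001, 0.998, 0.067, -0.005]
contact_force: [0.2, 0.0, 0.2]
width: 0.0858
gripper_force: 0.0
clock: 27.95
position: [0.5369, 0.0492, 0.1461]
ee_rot: [0.0, 0.998, 0.066, 0.002]
contact_force: [-0.7, -0.4, 5.3]
width: 0.0381
gripper_force: 30.0
```

```bash
python3 -m inch '[{"claw":-0.2,"travel":[0,0,0.05],"turn":0},{"claw":-0.2,"travel":[0,0,0.14],"turn":0},{"claw":-0.2,"travel":[0,0,0.24],"turn":0},{"claw":-0.2,"travel":[0,0,0.34],"turn":0},{"claw":-0.2,"travel":[0,0,0.44],"turn":0}]' 40
python3 -m inch '[{"claw":-0.2,"travel":[-0.03,-0.1,0],"turn":0},{"claw":-0.2,"travel":[-0.06,-0.24,0],"turn":0},{"claw":-0.2,"travel":[-0.09,-0.4,0],"turn":0},{"claw":-0.2,"travel":[-0.12,-0.56,0],"turn":0},{"claw":-0.2,"travel":[-0.15,-0.7,0],"turn":0}]'
python3 -m inch '[{"claw":-0.2,"travel":[-0.03,-0.16,0],"turn":0},{"claw":-0.2,"travel":[-0.07,-0.34,0],"turn":0},{"claw":-0.2,"travel":[-0.11,-0.52,0],"turn":0},{"claw":-0.2,"travel":[-0.15,-0.7,0],"turn":0},{"claw":-0.2,"travel":[-0.177,-0.845,0],"turn":0}]'
python3 -m inch '[{"claw":-0.2,"travel":[0,0,0],"turn":0},{"claw":-0.2,"travel":[0,0,0],"turn":0},{"claw":-0.2,"travel":[0,0,0],"turn":0}]'
```

```text
clock: 28.45
position: [0.5355, 0.0491, 0.2333]
ee_rot: [0.0, 0.998, 0.066, -0.0]
contact_force: [0.6, -0.3, -1.2]
width: 0.0378
gripper_force: 40.2
clock: 28.95
position: [0.5052, -0.0922, 0.2327]
ee_rot: [0.0, 0.998, 0.066, 0.0]
contact_force: [0.7, 0.2, -1.2]
width: 0.0376
gripper_force: 40.3
clock: 29.45
position: [0.4695, -0.2618, 0.2326]
ee_rot: [0.0, 0.998, 0.065, -0.0]
contact_force: [0.5, -0.0, -1.7]
width: 0.0382
gripper_force: 40.3
clock: 29.75
position: [0.4703, -0.2589, 0.2323]
ee_rot: [-0.0, 0.998, 0.066, -0.0]
contact_force: [-0.2, 0.5, -1.8]
width: 0.0377
gripper_force: 40.4
```

```bash
python3 -m inch '[{"claw":-0.2,"travel":[0,0,-0.06],"turn":0},{"claw":-0.2,"travel":[0,0,-0.12],"turn":0},{"claw":-0.2,"travel":[0,0,-0.18],"turn":0},{"claw":-0.2,"travel":[0,0,-0.225],"turn":0},{"claw":-0.2,"travel":[0,0,-0.235],"turn":0}]'
python3 -m inch '[{"claw":-0.2,"travel":[0,0,-0.005],"turn":0},{"claw":-0.2,"travel":[0,0,-0.01],"turn":0},{"claw":-0.2,"travel":[0,0,-0.015],"turn":0},{"claw":-0.2,"travel":[0,0,-0.02],"turn":0}]'
```

```text
clock: 30.25
position: [0.4696, -0.2589, 0.1833]
ee_rot: [-0.001, 0.998, 0.066, -0.001]
contact_force: [-0.6, -0.4, -1.3]
width: 0.0374
gripper_force: 40.4
clock: 30.65
position: [0.4709, -0.2603, 0.1823]
ee_rot: [0.001, 0.998, 0.066, 0.001]
contact_force: [-0.7, 0.5, 6.8]
width: 0.0376
gripper_force: 41.6
```

Contact at 7 N with the TCP at z 0.182, so the bottle is standing on the plate. I'll open slowly, retreat straight up and check.

```bash
python3 -m inch '[{"claw":0.1,"travel":[0,0,0],"turn":0},{"claw":0.4,"travel":[0,0,0],"turn":0},{"claw":1,"travel":[0,0,0],"turn":0},{"claw":1,"travel":[0,0,0],"turn":0},{"claw":1,"travel":[0,0,0],"turn":0}]'
python3 -m inch '[{"claw":1,"travel":[0,0,0.1],"turn":0},{"claw":1,"travel":[0,0,0.3],"turn":0},{"claw":1,"travel":[0,0,0.5],"turn":0},{"claw":1,"travel":[0,0,0.7],"turn":0},{"claw":1,"travel":[0,0,0.7],"turn":0}]'
python3 -m inch '[{"claw":1,"travel":[-0.2,0.1,0],"turn":0},{"claw":1,"travel":[-0.4,0.2,0],"turn":0},{"claw":1,"travel":[-0.4,0.2,0],"turn":0},{"claw":1,"travel":[-0.4,0.2,0],"turn":0}]'
python3 -c "
from hole import *
from scipy.optimize import least_squares
grab('scene','s17');grab('top','t17');s=Cam('s17');t=Cam('t17')
B=[]
for c,n in((s,'s'),(t,'t')):
  hsv=cv2.cvtColor(c.im,cv2.COLOR_BGR2HSV);m=cv2.inRange(hsv,(100,90,40),(130,255,255));k,l,st,ce=cv2.connectedComponentsWithStats(m)
  u=c.px([.4715,-.2598,.18])[0];i=min((i for i in range(1,k) if st[i,4]>60),key=lambda i:np.hypot(*(ce[i]-u)))
  x,y,w,h,A=st[i];print(n,u,st[i],ce[i]);B.append([x,y,x+w-1,y+h-1])
a=np.linspace(0,2*np.pi,40)
def bb(c,p):
  q=c.px([[p[0]+.0215*np.cos(x),p[1]+.0215*np.sin(x),p[2]+z] for x in a for z in(-.022,0)]);return np.r_[q.min(0),q.max(0)]
r=least_squares(lambda p:np.r_[bb(s,p)-B[0],bb(t,p)-B[1]],[.47,-.26,.189]);print(r.x,r.fun.round(1),'expect z .189')
b=cv2.cvtColor(s.im,cv2.COLOR_BGR2GRAY).astype(int);a0=cv2.cvtColor(Cam('s15').im,cv2.COLOR_BGR2GRAY).astype(int)
d=abs(a0-b)[255:330,205:270];print('hook diff',(d>30).sum())
blob('s17',333,209,60,r=12)
u,v=s.px(np.array([.6231,.0718,.0648])-.147*np.array([.9915,.13,0]))[0]
d=abs(a0-b)[int(v)-15:int(v)+25,int(u)-45:int(u)+20];print('tray diff',(d>30).sum(),d.size)
"
```

```text
clock: 31.15
position: [0.4704, -0.2598, 0.1812]
ee_rot: [0.0, 0.998, 0.066, 0.0]
contact_force: [0.6, 0.1, -0.6]
width: 0.0855
gripper_force: 0.0
clock: 31.65
position: [0.4727, -0.2614, 0.3274]
ee_rot: [0.004, 0.998, 0.066, 0.005]
contact_force: [0.4, -0.3, 0.7]
width: 0.0854
gripper_force: 0.0
clock: 32.05
position: [0.3898, -0.2194, 0.3211]
ee_rot: [0.0, 0.998, 0.066, 0.0]
contact_force: [0.7, -0.3, 0.1]
width: 0.0853
gripper_force: 0.0
s [429.2876 167.1526] [423 161  17  14 199] [430.6583 167.598 ]
t [446.5654 278.6772] [438 270  19  20 295] [446.8203 279.4068]
[ 0.4685 -0.2613  0.1912] [-1.2 -1.2  0.6  0.8 -1.  -0.2  1.   0.9] expect z .189
hook diff 269
s17 60 [332.4566 209.2617] [330.   204.5    6.    10.25] 35.4375
tray diff 310 2600
```

```bash
python3 -c "
from hole import *
a=cv2.cvtColor(Cam('s0').im,cv2.COLOR_BGR2GRAY).astype(int);b=cv2.cvtColor(Cam('s17').im,cv2.COLOR_BGR2GRAY).astype(int);
for dx in(-2,-1,0,1,2):
  print(dx,[(abs(a[262:330,205:270]-b[262+dy:330+dy,205+dx:270+dx])>30).sum() for dy in(-2,-1,0,1,2)])
for r in (267,271,277,283,309,313): print(r,a[r,224:244],b[r,224:244])
blob('s17',343,253,60,r=16)
"
```

```text
-2 [np.int64(698), np.int64(511), np.int64(533), np.int64(659), np.int64(801)]
-1 [np.int64(637), np.int64(425), np.int64(283), np.int64(464), np.int64(666)]
0 [np.int64(664), np.int64(419), np.int64(63), np.int64(323), np.int64(578)]
1 [np.int64(784), np.int64(571), np.int64(342), np.int64(404), np.int64(613)]
2 [np.int64(884), np.int64(724), np.int64(592), np.int64(522), np.int64(692)]
267 [ 41  45  72 126 152 155 153 153 154 152 152 152 151 143 120  87  44  46
  40  44] [ 45  46  53  87 143 165 164 162 162 162 163 159 144 133 110  78  49  45
  45  47]
271 [ 45  46  57  81  78  83  86  99 111 124 128 108  92  79  72  68  54  44
  41  48] [ 47  48  71  94 100 109 113 127 140 144 150 147 125  94  78  73  58  45
  47  47]
277 [40 41 47 53 66 69 77 81 79 72 67 69 68 70 71 65 59 43 42 42] [47 46 55 72 85 84 86 76 81 76 69 68 65 70 79 75 63 43 44 42]
283 [38 41 40 49 67 76 73 70 65 64 66 70 74 61 58 68 69 63 44 40] [42 43 43 51 69 71 63 68 70 74 84 86 83 70 66 56 69 68 46 38]
309 [ 40  37  36  41  41  36  37  38  38  35  30  40  57 103 108  90  67 115
 193 190] [ 42  38  44  41  43  44  39  44  40  39  38  40  64 109 113  95  71 125
 207 202]
313 [ 53  36  38  37  39  38  36  53  79  71  48  43  41  73 104  96  55  39
  41  65] [ 62  38  41  39  38  37  47  60  85  80  53  44  50  86 112 102  55  38
  42  67]
s17 60 [332.1355 244.0311] [327.  237.   14.5  15.5] 74.25
s17 60 [350.8547 262.6407] [337. 252.  22.  17.] 192.0625
```

```bash
python3 -c "
from rig import ticket
print(ticket.sign_off())"
```

```text
the job is handed in; nothing more can be done
None
```

I handed the job in at about 32 s of the 69 s limit; the sign-off gave no verdict. My last camera check put the bottle within about 4 mm of the plate's centre and the hook hanging as at the start. The right tray had not moved, and I left the bottle's tray at its stop without measuring it again.

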